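Close the pressure cooker and clamp its lid with the T-handle screw

ROBOT

A 7-joint arm with a two-finger parallel gripper is mounted at the origin on a cart in front of the work surface, level with it; the furniture and walls round the work are solid. World frame = base frame: x ahead of the robot, y to its left, z up, the work surface at z = 0. Lengths are in m, angles in rad, forces in N, time in s.
With the tool pointing down it reaches from about 0.4 to 0.85 m from the base axis. Payload 10.4 kg.
Tool frame: the origin (TCP) lies between the finger pads; the fingertips stand tcp_to_tips ahead of it and the grasp point (between the pads) lies 8 mm behind it (tcp_to_tips is the distance from the TCP to the fingertips, in m); z points along the fingers, y is the line along which they close (so a half turn about z gives the same grasp; the last joint's range is limited). The gripper opens to 85 mm and grips with 20 to 120 N. Pads are 22 mm wide; open, the fingers measure 114 mm over their backs; the gripper's body (76 mm by 85 mm) begins 54 mm behind the grasp point. The pads swing forward as they close: fully open they stand 13 mm farther back than shut.
Start: joints at [-1.204, 0.332, -0.065, 1.46, 0.022, 1.35, -0.088], TCP at [0.237, 0.578, 0.242] pointing down, gripper open.
Joint ranges: [-2.6, 2.6], [-0.5, 2.12], [-1.47, 1.34], [0.16, 2.42], [-1.27, 4.41], [0.06, 2.06], [-2.6, 2.6]. Speed limits (rad/s): [2.22, 2.22, 2.79, 2.79, 3.14, 3.14, 3.14].

INTERFACE

Orientations are given as a unit quaternion [x, y, z, w].
In Python, from workcell import * gives the robot as it stands.
- The arm moves only by the tool apply_moves, never from a script. Its argument "rows" is a list of rows, each an object of numbers: "x", "y", "z": the shift along the tool's x, y, z in mm; "ax", "ay", "az": the turn, a rotation vector about the tool's x, y, z in degrees; "gripper": the closure, from 0 (fully open) to 1 (shut). A call has 1 to 5 rows; each row shifts and turns the commanded pose from where the row before left it, along the tool's axes as they then stand; what a row does not reach is not made up. A row lasts 1/12 s, in which the tool goes at most 41.7 mm and 7.16 degrees, less where a joint would pass 70% of its speed; a pose out of reach is approached as far as the arm can. A call with a gripper value outside its range is refused whole. The fingers move at their own pace and stop on an object; "newtons" is the grip in N (left out, the last holds). Time passes only in rows, so rows that do not move let the fingers close. It gives the time, the measured TCP pose, the force, the opening and the grip force at its end, in the units of the state.
- get_obs(): the state, without advancing time (a new reading comes with each control period).
- camera(name): name is "scene" or "top" or "wrist"; returns a dict with "color" (420x560x3 uint8, red, green, blue), "fov_y" (degrees; the focal length in pixels is half the picture's height over the tangent of half this angle, whatever the lens; pixels are square), "cx", "cy" (the principal point, pixels), "rvec" (rotation vector, rad) and "tvec" (3), from world to camera coordinates, as OpenCV has them. Camera axes: x right, y down, z forward; pixel columns grow to the right and rows downward; lengths in m; the calibration is good to about 2 mm. A picture is of the moment at which its call begins. There is no depth.
- hand_in(): hands the job in; it is judged then, once.
The state is a dict: "clock": time; "joint_pos": joint angles; "joint_velocities": joint speeds; "tau": joint torques, N m; "position": TCP position; "ee_rot": TCP orientation; "ft_force": force on the tool from outside, world axes, zero at the start; "torque": the same for the moment, N m; "grip_width": opening from 0.0 (shut) to 1.0 (fully open); "grasp_force": force on a finger pad.
Only numpy, scipy, OpenCV 4.12 (cv2) and the standard library are available. Lean on these libraries where they do the work, as an engineer would, in place of code of your own. Each camera call takes 0.05 s, during which the arm holds its last target. There are 200 camera calls.

TASK

Close the pressure cooker: set the loose lid gently on the pot so that it drops into the rim and lies flat, then swing the clamping bridge over it, without slamming, until it is fully home under its hook. Turn the T-handle clockwise until it tightens and goes about 0.35 N m harder than it did while free - the gasket is then firmly squeezed; much more would crush it - and let go. Leave the two tumblers and the spice jar where they stand.

Things in the scene. Friction and masses are not known exactly. Their poses are not given: they have to be found in the camera images.
- pot_rim (a point): Centre of the pot's mouth, level with the steel rim, 75 mm above the worktop. Low stainless pressure cooker that stands firmly and cannot move; wall inner diameter 136, flange 164 mm. Axes: x to the pivot post of the bridge, -x to the hook post, z up. Black side grips reach 110 mm out along y at 60 mm height; the posts 125 mm out along x.
- gasket_top (a point): Top centre of the black rubber gasket ring in the rim (inner diameter 132, outer 158 mm), 10.5 mm above the steel rim; z up. Its thin inner lip is soft (4 N per mm) and carries the lid at first; a firm bead (120 N per mm) round it is met 1 to 6 mm lower, depending on wear. That height is hidden under the lid and not measured: only the feel of the screw tells.
- lid: Loose flat steel lid, 160 mm diameter, 0.6 kg; origin: centre of its underside, z up. Locating skirt 126 mm in diameter, z 0 to 8 mm, must drop inside the gasket ring; disc, 8 to 13 mm, then lies on its lip (origin 1 mm above pot_rim); round centre boss, 34 mm diameter, 13 to 38 mm, to grip it by; small valve 66 mm out along y, 26 mm high. Starts skirt down on the worktop. Yaw is free.
- bridge (a joint): Angle of the clamping bridge about its upright pivot, rad: 0 = fully home, free end under the hook against the stop; grows counter-clockwise seen from above as it opens (starts at 1.3 to 1.5; limit 1.75). Stiff (0.15 N m), stays where it is left. Tightening the T-handle also drags it against its stop.
- bridge_hinge (a point): Pivot axis of the bridge, upright, at mid height of the bridge bar (139 mm above the worktop), 105 mm from the centre of the pot. The bar is 24 mm wide, 22 mm high and reaches 210 mm from the pivot; open, it stands beside the mouth of the pot and leaves about 10 mm beside the lid.
- bridge_knob (a point): Middle of the black upright knob on the bridge, 183 mm from the pivot, for swinging it: 21 mm diameter, from 157 to 183 mm above the worktop (this point: 172 mm). Axes: x from the knob to the pivot, z up. With the bridge home the hook (163 mm high, 34 mm wide) begins 18 mm beyond the knob's centre.
- spindle: Steel screw spindle through the middle of the bridge, 105 mm from the pivot. Origin: underside of its foot (24 mm diameter), which comes down on the lid's boss; z up. It does not turn; it goes down 3.5 mm per radian of clockwise T-handle turning. At the start the foot stands 1 to 3 mm higher than the boss of a seated lid.
- t_grip (a point): Middle of the black T-handle's bar, on the screw axis, 79 mm above the spindle's foot (about 195 mm above the worktop; sinks with it). Bar 96 mm long along x, 14 mm wide along y, 18 mm high, z up; 18 mm or more free below it. Clockwise seen from above tightens. It stays where it is left. Turn at most about 1.4 rad a grasp; 1 to 3 rad are needed in all.
- screw (a point): Screw axis at the bridge, 157 mm high. The T-handle turns with an even friction, about 0.5 N m, while the foot is free (less when read standing: compare like with like). The soft lip adds under 0.1 N m; then, on the bead, torque rises steeply. In all 0.0035 N m per newton on the lid: 0.35 N m over free (100 N) is right, 0.25 the least, 0.45 the most; 0.63 crushes the gasket.
- tumbler: Small clear glass tumbler, 48 mm in diameter, 61 mm high, right of the work: leave it.
- tumbler_b: Second tumbler, the same, right of the work, farther back: leave it.
- spice_2: Glass spice jar with a red cap, 45 mm in diameter, 106 mm high, behind the lid on the left: leave it.

How it is judged:
On the way, in this order (a step that is already met when the one before it is completed fails the run):
1. the lid lies seated in the rim, let go of, with the bridge still open (horizontal distance between lid and pot_rim below 0.005 m and z of lid in the frame of pot_rim below 0.005 m and angle between lid's own z axis and vertical below 0.03 rad and contact force between the fingers and lid below 0.5 N and value of joint bridge above 0.5 rad), for 0.2 s.
2. the bridge is swung fully home over the lid (value of joint bridge below 0.04 rad), for 0.2 s.
3. the spindle clamps the lid (contact force between spindle and lid above 70 N), for 0.2 s.
At the end, for the whole second after the job is handed in: The lid lies flat in the rim (centred within 5 mm, level within 0.03 rad), the bridge is home (within 0.04 rad) and the spindle's foot presses the lid with 70 to 130 N (turning torque 0.25 to 0.45 N m above the free one) (contact force between spindle and lid between 70 and 130 N and horizontal distance between lid and pot_rim below 0.005 m and z of lid in the frame of pot_rim below 0.002 m and angle between lid's own z axis and vertical below 0.03 rad and value of joint bridge below 0.04 rad); the robot touches nothing.
It fails at once if the screw is overtightened and the gasket crushed (more than 180 N on the lid) (contact force between spindle and lid above 180 N).
It fails at once if the bridge is slammed (faster than 3 rad/s) (velocity of joint bridge below -3 rad/s or velocity of joint bridge above 3 rad/s).
It fails at once if the lid is dropped or thrown (faster than 0.5 m/s while not in the fingers) (linear speed of lid above 0.5 m/s and contact force between the fingers and lid below 0.1 N).
It fails at once if a bystander is shifted (distance of any of tumbler, tumbler_b, spice_2 from where it was at the start of the episode above 0.02 m).
It also fails if it takes over 72 s, if anything falls off the work surface, if the arm or the gripper's body presses on something with over 40 N, if the wrist force passes 120 N, or if a joint passes its speed limit or range.

## Working session

There is one attempt and no reset: what is moved stays moved. The work goes in short steps, Python scripts to look and compute and a tool call to move; the robot and the scene stay as the last step left them, time stands still between calls to the robot, and variables do not carry over. Pictures are saved under pics/ and viewed, at most 10 in all, crops included, and the job is handed in when it is done.

Besides the shell and the picture viewer there is one more tool, called after "Call:" by a JSON object that holds its "name" and its "arguments". apply_moves: Moves the arm, as the interface text tells. Its arguments: {"type":"object","properties":{"rows":{"type":"array","items":{"type":"object","properties":{"x":{"type":"number"},"y":{"type":"number"},"z":{"type":"number"},"ax":{"type":"number"},"ay":{"type":"number"},"az":{"type":"number"},"gripper":{"type":"number"}}}},"newtons":{"type":"number"}},"required":["rows"]}

```bash
ls; mkdir -p pics; python3 - <<'E'
from workcell import *
import cv2,pickle
o=get_obs();print({k:o[k] for k in('clock','position','ee_rot','grip_width','ft_force')})
d={}
for n in('scene','top'):
    c=camera(n);d[n]=c;cv2.imwrite(f'pics/{n}0.png',c['color'][:,:,::-1]);print(n,c['fov_y'],c['cx'],c['cy'],c['rvec'],c['tvec'])
pickle.dump(d,open('cams0.pkl','wb'))
try: print(tcp_to_tips)
except Exception as e: print(e)
E
```

```text
pics
{'clock': 0.0, 'position': array([0.23734316, 0.5777946 , 0.24152951]), 'ee_rot': array([ 1.93619209e-01,  9.81076512e-01, -6.84868412e-04, -1.01079253e-04]), 'grip_width': 0.9991610294602951, 'ft_force': array([-1.03077794,  0.23117564,  0.16656717])}
scene 56.09146545924387 283.06090302510796 206.89726299162405 [ 1.89561378 -0.95486034  0.58659247] [-0.30105151  0.32539021  0.85734976]
top 56.99254009118707 280.0646623970788 208.99699229328255 [ 2.15550615 -2.20284208  0.09921889] [-0.01583969  0.54210542  1.14770777]
0.011
```

View pics/top0.png

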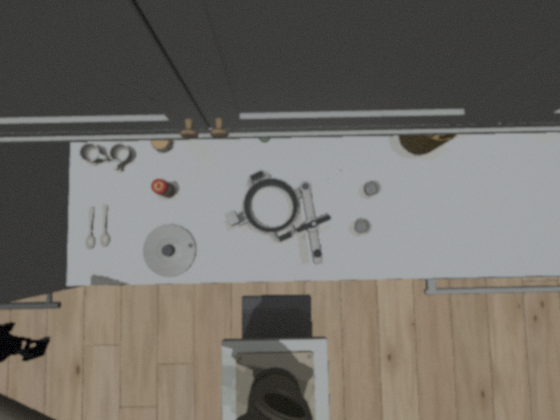

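View pics/scene0.png

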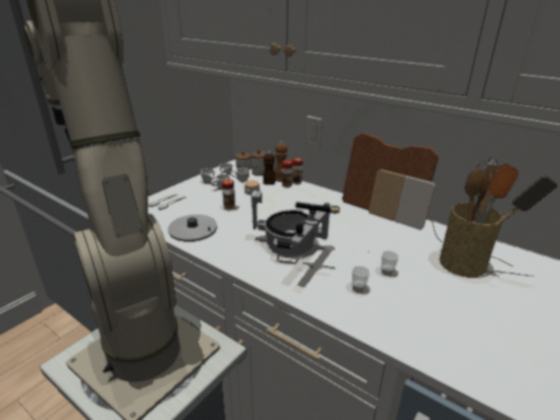

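The top view shows the lid at about (170,250), the pot's mouth at (271,206), the pivot at (305,187), the T-handle near (314,223), the knob at (318,253), the hook at (235,218), the tumblers at (371,188) and (361,226), and the spice jar at (160,187). I'll refine these with masks and ray casts.

```bash
cat > h.py <<'E'
import numpy as np,cv2,pickle
from scipy.spatial.transform import Rotation as R
def ray(c,u,v):
    f=c['color'].shape[0]/2/np.tan(np.radians(c['fov_y'])/2)
    M=R.from_rotvec(np.ravel(c['rvec'])).as_matrix();t=np.ravel(c['tvec'])
    return -M.T@t, M.T@np.array([(u-c['cx'])/f,(v-c['cy'])/f,1.])
def onz(c,u,v,z):
    o,d=ray(c,u,v);return o+d*(z-o[2])/d[2]
def proj(c,p):
    f=c['color'].shape[0]/2/np.tan(np.radians(c['fov_y'])/2)
    q=R.from_rotvec(np.ravel(c['rvec'])).as_matrix()@np.asarray(p,float)+np.ravel(c['tvec'])
    return np.array([c['cx']+f*q[0]/q[2],c['cy']+f*q[1]/q[2]])
def blobs(c,mask,box,amin=15):
    x0,y0,x1,y1=box;m=np.zeros(mask.shape,np.uint8);m[y0:y1,x0:x1]=mask[y0:y1,x0:x1]
    n,l,s,ce=cv2.connectedComponentsWithStats(m)
    return [(tuple(map(int,s[i])),ce[i].round(1)) for i in range(1,n) if s[i][4]>=amin],l
E
python3 - <<'E'
from h import *
d=pickle.load(open('cams0.pkl','rb'));c=d['top'];g=cv2.cvtColor(c['color'],cv2.COLOR_RGB2GRAY)
print('cam',ray(c,0,0)[0])
dark=(g<75).astype(np.uint8)
b,l=blobs(c,dark,(140,140,340,268),8)
for s,ce in b: print(s,ce,[onz(c,*ce,z)[:2].round(3) for z in(.038,.08,.175,.195)])
lid=(g<170).astype(np.uint8)
b,l=blobs(c,lid,(140,220,200,280),200)
for s,ce in b:print('lid',s,ce,onz(c,*ce,.013))
im=c['color'][150:285,130:390];cv2.imwrite('pics/crop0.png',cv2.resize(im,None,fx=3,fy=3,interpolation=cv2.INTER_CUBIC)[:,:,::-1])
E
```

```text
cam [ 0.44049421 -0.02126805  1.19032551]
(252, 172, 11, 8, 53) [256.9 175.6] [array([0.643, 0.04 ]), array([0.635, 0.038]), array([0.619, 0.033]), array([0.615, 0.032])]
(245, 179, 53, 53, 599) [269.  201.3] [array([0.564, 0.005]), array([0.56 , 0.004]), array([0.55 , 0.002]), array([0.547, 0.002])]
(160, 183, 16, 14, 133) [168.4 190.1] [array([0.604, 0.306]), array([0.599, 0.294]), array([0.585, 0.267]), array([0.582, 0.262])]
(316, 216, 14, 8, 51) [322.1 219.3] [array([ 0.507, -0.152]), array([ 0.504, -0.148]), array([ 0.499, -0.137]), array([ 0.498, -0.134])]
(297, 223, 15, 8, 57) [304.2 226.6] [array([ 0.486, -0.098]), array([ 0.485, -0.095]), array([ 0.481, -0.089]), array([ 0.48 , -0.088])]
(280, 233, 11, 7, 42) [284.9 236. ] [array([ 0.46, -0.04]), array([ 0.459, -0.039]), array([ 0.457, -0.038]), array([ 0.457, -0.038])]
(168, 246, 6, 9, 28) [171.2 249.6] [array([0.427, 0.297]), array([0.427, 0.286]), array([0.428, 0.259]), array([0.429, 0.254])]
(314, 250, 7, 6, 32) [317.  252.7] [array([ 0.408, -0.134]), array([ 0.409, -0.13 ]), array([ 0.412, -0.121]), array([ 0.413, -0.119])]
lid (140, 220, 60, 60, 3600) [169.5 249.5] [0.42682674 0.30933977 0.013     ]
```

View pics/crop0.png

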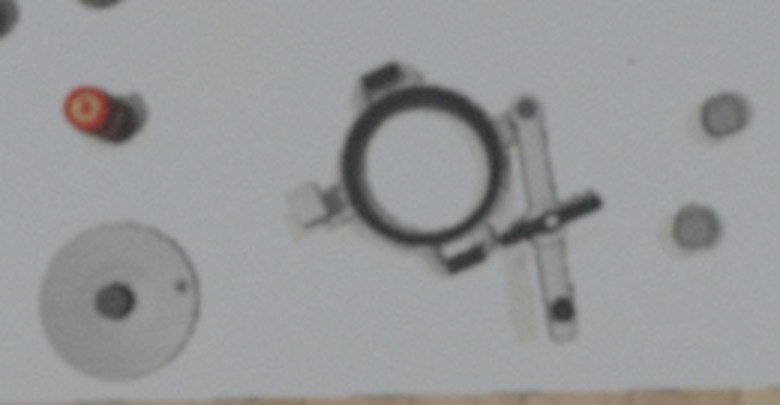

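The crop gives the boss at image (168.7,250), the pot ring centre at (271.3,205), the knob at (317,253) and the T-bar's ends at about (297,230) and (330,217). Next: plan the move to above the lid.

```bash
cat >> h.py <<'E'
def plan(o,tgt,ydeg):
    """tool-frame moves: turn az (tool y axis brought to world heading ydeg mod 180), then shift"""
    Rm=R.from_quat(o['ee_rot']).as_matrix();p=np.asarray(o['position'])
    cur=np.degrees(np.arctan2(Rm[1,1],Rm[0,1]))
    dw=(ydeg-cur+90)%180-90
    zt=Rm[:,2];az=-dw
    R2=Rm@R.from_rotvec([0,0,np.radians(az)]).as_matrix()
    tilt=np.degrees(Rm.T@np.cross(Rm[:,2],[0,0,-1.]))
    print('pos',p.round(4),'yhead',round(cur,1),'az',round(az,1),'tiltfix',tilt.round(2),'| shift before turn',((Rm.T@(np.asarray(tgt)-p))*1e3).round(1),'| after turn',((R2.T@(np.asarray(tgt)-p))*1e3).round(1),'j',np.round(o['joint_pos'],2),'t',round(o['clock'],2))
E
python3 - <<'E'
from h import *
from workcell import *
d=pickle.load(open('cams0.pkl','rb'));c=d['top']
P=dict(boss=(168.7,250,.038),disc=(170,250,.013),pot=(271.3,205,.0855),pivot=(305.5,186,.15),knob=(317.3,253,.183),tA=(297,230,.204),tB=(330,217,.204),hook=(233,218,.163),spice=(159,186,.106),tum=(361.5,226,.061),tumb=(371,188,.061))
W={k:onz(c,*v[:2],v[2]) for k,v in P.items()}
for k in W:print(k,W[k].round(4))
print('pot-piv',np.linalg.norm((W['pot']-W['pivot'])[:2]),'piv-knob',np.linalg.norm((W['knob']-W['pivot'])[:2]))
g=d['top']['color'];hs=cv2.cvtColor(g,cv2.COLOR_RGB2GRAY)
m=(hs<70).astype(np.uint8)[178:234,243:300]
n=W['boss'];o=get_obs();print('wrist f')
plan(o,[n[0],n[1],.26],np.degrees(np.arctan2(n[1],n[0])))
plan(o,[n[0],n[1],.26],0);plan(o,[n[0],n[1],.26],90)
E
```

```text
boss [0.4257 0.3047 0.038 ]
disc [0.4253 0.3078 0.013 ]
pot [ 0.5483 -0.0024  0.0855]
pivot [ 0.5918 -0.0973  0.15  ]
knob [ 0.4114 -0.1206  0.183 ]
tA [ 0.4714 -0.0686  0.204 ]
tB [ 0.5027 -0.1538  0.204 ]
hook [0.5082 0.0988 0.163 ]
spice [0.6071 0.3134 0.106 ]
tum [ 0.4834 -0.2642  0.061 ]
tumb [ 0.5947 -0.2967  0.061 ]
pot-piv 0.10442273227084083 piv-knob 0.1819191567996154
wrist f
pos [0.2374 0.5778 0.2416] yhead 67.7 az 32.1 tiltfix [-0.08  0.    0.  ] | shift before turn [-278.  -181.1  -18.2] | after turn [-331.7   -5.8  -18.2] j [-1.2   0.33 -0.06  1.46  0.02  1.35 -0.09] t 0.1
pos [0.2374 0.5778 0.2416] yhead 67.7 az 67.7 tiltfix [-0.08  0.    0.  ] | shift before turn [-278.  -181.1  -18.2] | after turn [-273.1  188.3  -18.2] j [-1.2   0.33 -0.06  1.46  0.02  1.35 -0.09] t 0.1
pos [0.2374 0.5778 0.2416] yhead 67.7 az -22.3 tiltfix [-0.08  0.    0.  ] | shift before turn [-278.  -181.1  -18.2] | after turn [-188.3 -273.1  -18.2] j [-1.2   0.33 -0.06  1.46  0.02  1.35 -0.09] t 0.1
```

Call:
{"name": "apply_moves", "arguments": {"rows": [{"x": -28, "y": -18}, {"x": -28, "y": -18}, {"x": -28, "y": -18}, {"x": -28, "y": -18}, {"x": -28, "y": -18}]}}

```text
invalid input at $.rows[0]: expected keys x, y, z, ax, ay, az, gripper
```

Call:
{"name": "apply_moves", "arguments": {"rows": [{"x": -28, "y": -18}, {"x": -28, "y": -18}, {"x": -28, "y": -18}, {"x": -28, "y": -18}, {"x": -26, "y": -19}]}}

```text
invalid input at $.rows[0]: expected keys x, y, z, ax, ay, az, gripper
```

```bash
python3 - <<'E'
from h import *
from workcell import *
c=camera('wrist');pickle.dump(c,open('w1.pkl','wb'))
cv2.imwrite('pics/w1.png',c['color'][:,:,::-1])
print('cam',ray(c,0,0)[0],'boss px',proj(c,[.4257,.3047,.038]))
plan(get_obs(),[.4257,.3047,.1],90)
E
```

```text
cam [0.16073679 0.60958814 0.37409699] boss px [155.84398448 376.6109359 ]
pos [0.2374 0.5779 0.2417] yhead 67.7 az -22.3 tiltfix [-0.06  0.    0.  ] | shift before turn [-278.  -181.   141.9] | after turn [-188.4 -273.   141.9] j [-1.2   0.33 -0.06  1.46  0.02  1.35 -0.09] t 0.15
```

View pics/w1.png

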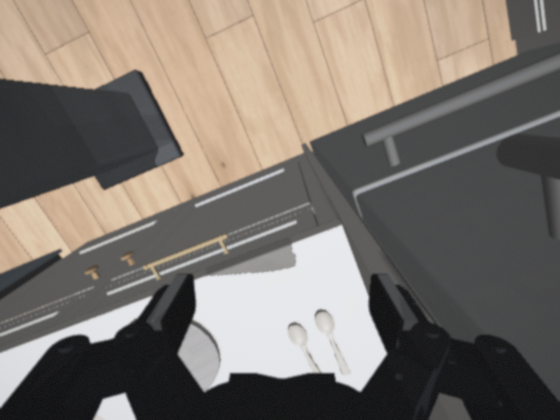

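The wrist view shows the lid's edge at about (200,355), with the fingers low in the frame at (180,310) and (385,310). The moves were refused because every key is required, so I'm sending them again in full.

Call:
{"name": "apply_moves", "arguments": {"rows": [{"x": -28, "y": -18, "z": 0, "ax": 0, "ay": 0, "az": 0, "gripper": 0}, {"x": -28, "y": -18, "z": 0, "ax": 0, "ay": 0, "az": 0, "gripper": 0}, {"x": -28, "y": -18, "z": 0, "ax": 0, "ay": 0, "az": 0, "gripper": 0}, {"x": -28, "y": -18, "z": 0, "ax": 0, "ay": 0, "az": 0, "gripper": 0}, {"x": -28, "y": -18, "z": 0, "ax": 0, "ay": 0, "az": 0, "gripper": 0}]}}

```text
clock: 0.57
position: [0.3334, 0.4401, 0.2421]
ee_rot: [0.194, 0.981, -0.0, -0.0]
ft_force: [1.3, 0.9, 0.4]
grip_width: 1.0
grasp_force: 0.0
```

Call:
{"name": "apply_moves", "arguments": {"rows": [{"x": -28, "y": -18, "z": 0, "ax": 0, "ay": 0, "az": 0, "gripper": 0}, {"x": -28, "y": -18, "z": 0, "ax": 0, "ay": 0, "az": 0, "gripper": 0}, {"x": -28, "y": -18, "z": 0, "ax": 0, "ay": 0, "az": 0, "gripper": 0}, {"x": -28, "y": -18, "z": 0, "ax": 0, "ay": 0, "az": 0, "gripper": 0}, {"x": -26, "y": -19, "z": 0, "ax": 0, "ay": 0, "az": 0, "gripper": 0}]}}

```text
clock: 0.98
position: [0.4267, 0.3034, 0.2422]
ee_rot: [0.194, 0.981, 0.0, 0.0]
ft_force: [0.6, 0.8, 0.3]
grip_width: 1.0
grasp_force: 0.0
```

```bash
python3 - <<'E'
from h import *
from workcell import *
c=camera('wrist');pickle.dump(c,open('w2.pkl','wb'))
cv2.imwrite('pics/w2.png',c['color'][:,:,::-1])
print('cam',ray(c,0,0)[0],'boss px',proj(c,[.4257,.3047,.038]))
plan(get_obs(),[.4257,.3047,.1],90)
E
```

```text
cam [0.34999952 0.33503204 0.37471243] boss px [282.71216959 185.91973487]
pos [0.4307 0.297  0.2423] yhead 67.2 az -22.8 tiltfix [-0.09  0.13  0.  ] | shift before turn [  7.9   5.4 142.3] | after turn [  5.2   8.1 142.3] j [-0.83  0.1   0.15  1.74 -0.01  1.3   0.49] t 1.03
```

View pics/w2.png

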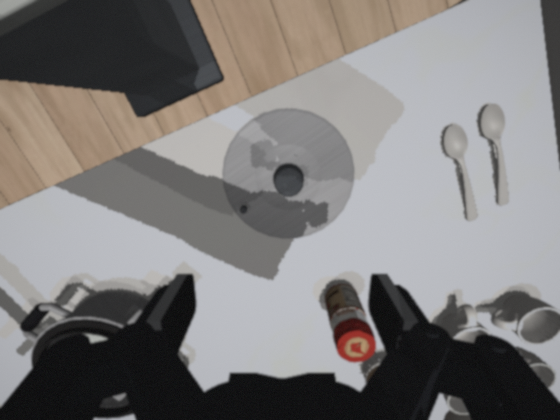

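The lid's disc is centred at (288,173) with its boss at (288,179), close to the predicted (283,186). I'll refit from these.

```bash
python3 - <<'E'
from h import *
from workcell import *
c=pickle.load(open('w2.pkl','rb'))
print('boss',onz(c,288.3,179.5,.038),'disc',onz(c,288.5,173,.013))
e=[onz(c,*p,.013)[:2] for p in((223,173),(354,173),(288,108),(288,238))]
print(e,np.mean(e,0),np.linalg.norm(e[0]-e[1]),np.linalg.norm(e[2]-e[3]))
g=cv2.cvtColor(c['color'],cv2.COLOR_RGB2GRAY)
b,l=blobs(c,(g<75).astype(np.uint8),(260,155,318,205),100)
for s,ce in b: print(s,ce,onz(c,*ce,.034))
o=get_obs();print(o['position']);plan(o,[.4245,.3035,.027],67.5)
E
```

```text
boss [0.42124694 0.31334018 0.038     ] disc [0.41925962 0.3149327  0.013     ]
[array([0.38923758, 0.24214549]), array([0.44927271, 0.38769824]), array([0.35064373, 0.34206628]), array([0.49769093, 0.2825283 ])] [0.42171124 0.31360958] 0.1574478264940166 0.1586431465348303
(274, 164, 29, 30, 692) [288.2 178.2] [0.4206539  0.31354196 0.034     ]
[0.43065969 0.29698922 0.242348  ]
pos [0.4307 0.297  0.2423] yhead 67.2 az -0.3 tiltfix [-0.09  0.13  0.  ] | shift before turn [  8.7   4.  215.3] | after turn [  8.7   4.  215.3] j [-0.83  0.1   0.15  1.74 -0.01  1.3   0.49] t 1.03
```

```bash
python3 - <<'E'
from h import *
from workcell import *
camera('wrist');camera('wrist')
c=camera('wrist');pickle.dump(c,open('w3.pkl','wb'))
g=cv2.cvtColor(c['color'],cv2.COLOR_RGB2GRAY)
b,l=blobs(c,(g<75).astype(np.uint8),(255,150,325,215),100)
for s,ce in b: print(s,ce,onz(c,*ce,.034))
t=camera('top');b,l=blobs(t,(cv2.cvtColor(t['color'],cv2.COLOR_RGB2GRAY)<75).astype(np.uint8),(160,242,180,258),8);print(b)
e=cv2.Canny(cv2.GaussianBlur(d0:=cv2.cvtColor(pickle.load(open('cams0.pkl','rb'))['top']['color'],cv2.COLOR_RGB2GRAY),(3,3),0),30,80)
for box,z,r in(((140,220,200,280),.013,.080),((240,175,302,236),.0855,.079)):
    x0,y0,x1,y1=box;ys,xs=np.nonzero(e[y0:y1,x0:x1]);cc=pickle.load(open('cams0.pkl','rb'))['top']
    P=np.array([onz(cc,x+x0,y+y0,z)[:2] for x,y in zip(xs,ys)])
    # RANSAC-free: iterate LSQ on points near radius r
    q=np.array([.4254,.307] if z<.05 else [.5483,-.0024])
    for _ in range(20):
        dd=np.linalg.norm(P-q,axis=1);k=abs(dd-r)<.006;A=np.c_[2*P[k],np.ones(k.sum())];s=np.linalg.lstsq(A,(P[k]**2).sum(1),rcond=None)[0];q=s[:2]
    print('circle',q,k.sum(),np.sqrt(s[2]+q@q))
o=get_obs();plan(o,[.4245,.3065,.027],67.5)
E
```

```text
(274, 163, 30, 31, 718) [288.7 177.5] [0.42091221 0.31346819 0.034     ]
[((160, 246, 14, 12, 96), array([166.9, 252.2]))]
circle [0.42594659 0.30881017] 196 0.0814090578787882
circle [ 0.54865106 -0.0006927 ] 211 0.07809309505709888
pos [0.4254 0.3055 0.2422] yhead 67.7 az 0.2 tiltfix [ 0.   -0.03  0.  ] | shift before turn [  1.1   0.6 215.2] | after turn [  1.2   0.6 215.2] j [-0.83  0.11  0.13  1.74 -0.02  1.3   0.48] t 1.23
```

The top and wrist views disagree by about 6 mm, so I'll go down over the midpoint and look again from closer.

Call:
{"name": "apply_moves", "arguments": {"rows": [{"x": 3, "y": 3, "z": 35, "ax": 0, "ay": 0, "az": 0, "gripper": 0}, {"x": 0, "y": 0, "z": 35, "ax": 0, "ay": 0, "az": 0, "gripper": 0}, {"x": 0, "y": 0, "z": 35, "ax": 0, "ay": 0, "az": 0, "gripper": 0}, {"x": 0, "y": 0, "z": 30, "ax": 0, "ay": 0, "az": 0, "gripper": 0}, {"x": 0, "y": 0, "z": 5, "ax": 0, "ay": 0, "az": 0, "gripper": 0}]}}

```text
clock: 1.65
position: [0.4207, 0.3083, 0.0972]
ee_rot: [0.192, 0.981, -0.003, -0.003]
ft_force: [-1.0, -0.3, -0.3]
grip_width: 1.001
grasp_force: 0.0
```

```bash
python3 - <<'E'
from h import *
from workcell import *
camera('wrist');camera('wrist');camera('wrist')
o=get_obs();c=camera('wrist');pickle.dump(c,open('w4.pkl','wb'))
cv2.imwrite('pics/w4.png',c['color'][:,:,::-1])
Rm=R.from_quat(o['ee_rot']).as_matrix()
print('cam',ray(c,0,0)[0],'cam in tool',Rm.T@(ray(c,0,0)[0]-o['position']),'tcp px',proj(c,o['position']),'opt axis in tool',Rm.T@ray(c,c['cx'],c['cy'])[1], 'boss top/wrist',proj(c,[.4255,.3065,.038]),proj(c,[.421,.3135,.038]))
plan(o,[.4235,.3095,.027],67.5)
E
```

```text
cam [0.34735174 0.34149989 0.23578139] cam in tool [ 8.29787984e-02  7.50857012e-05 -1.32486017e-01] tcp px [282.02637353 285.16346946] opt axis in tool [-0.32343529 -0.00110508  0.94624965] boss top/wrist [278.03333038 237.97779342] [284.80925379 228.99712131]
pos [0.4242 0.3101 0.1033] yhead 67.7 az 0.2 tiltfix [0.03 0.   0.  ] | shift before turn [ 0.4 -0.8 76.3] | after turn [ 0.4 -0.8 76.3] j [-0.83  0.24  0.13  1.89 -0.04  1.01  0.49] t 1.8
```

View pics/w4.png

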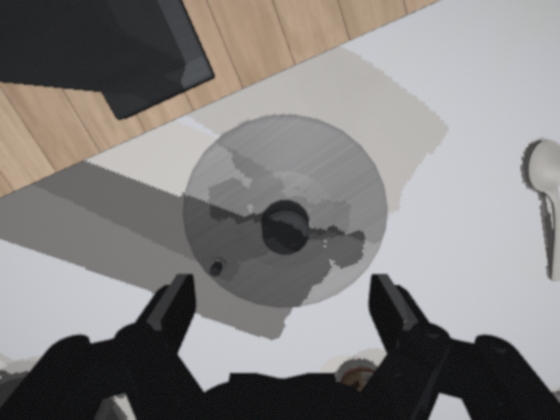

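The disc spans columns 182–388 and rows 113–307, and the boss, with its near side showing, is at (286,227). I'll ray-cast the disc's outline.

```bash
python3 - <<'E'
from h import *
from workcell import *
for f,z in(('w4.pkl',.013),):
    c=pickle.load(open(f,'rb'));g=cv2.cvtColor(c['color'],cv2.COLOR_RGB2GRAY);e=cv2.Canny(cv2.GaussianBlur(g,(5,5),0),15,45)
    ys,xs=np.nonzero(e[90:320,165:400]);P=np.array([onz(c,x+165,y+90,z)[:2] for x,y in zip(xs,ys)])
    for q0 in([.4255,.3065],[.421,.3135]):
        q=np.array(q0)
        for tol in(.008,.006,.004,.003,.002)+(.002,)*15:
            dd=np.linalg.norm(P-q,axis=1);k=abs(dd-.08)<tol;q=q+np.linalg.lstsq((q-P[k])/dd[k,None],.08-dd[k],rcond=None)[0]
        print(f,q,k.sum())
plan(get_obs(),[q[0],q[1],.027],67.5)
E
```

```text
w4.pkl [0.42407342 0.31229193] 724
w4.pkl [0.42407342 0.31229193] 724
pos [0.4248 0.3103 0.1042] yhead 67.7 az 0.2 tiltfix [0.13 0.05 0.  ] | shift before turn [ 1.5  1.4 77.2] | after turn [ 1.5  1.4 77.2] j [-0.83  0.24  0.13  1.89 -0.04  1.01  0.49] t 1.85
```

Call:
{"name": "apply_moves", "arguments": {"rows": [{"x": 1.5, "y": 1.5, "z": 22, "ax": 0, "ay": 0, "az": 0, "gripper": 0}, {"x": 0, "y": 0, "z": 22, "ax": 0, "ay": 0, "az": 0, "gripper": 0}, {"x": 0, "y": 0, "z": 20, "ax": 0, "ay": 0, "az": 0, "gripper": 0}, {"x": 0, "y": 0, "z": 10, "ax": 0, "ay": 0, "az": 0, "gripper": 0}, {"x": 0, "y": 0, "z": 2, "ax": 0, "ay": 0, "az": 0, "gripper": 0}], "newtons": 60}}

```text
clock: 2.27
position: [0.4234, 0.3112, 0.0263]
ee_rot: [0.194, 0.981, -0.0, -0.0]
ft_force: [-1.2, -0.7, -0.2]
grip_width: 1.003
grasp_force: 0.0
```

Call:
{"name": "apply_moves", "arguments": {"rows": [{"x": 0, "y": 0, "z": 0, "ax": 0, "ay": 0, "az": 0, "gripper": 1}, {"x": 0, "y": 0, "z": 0, "ax": 0, "ay": 0, "az": 0, "gripper": 1}, {"x": 0, "y": 0, "z": 0, "ax": 0, "ay": 0, "az": 0, "gripper": 1}, {"x": 0, "y": 0, "z": 0, "ax": 0, "ay": 0, "az": 0, "gripper": 1}, {"x": 0, "y": 0, "z": 0, "ax": 0, "ay": 0, "az": 0, "gripper": 1}], "newtons": 60}}

```text
clock: 2.68
position: [0.4241, 0.3116, 0.0277]
ee_rot: [0.194, 0.981, 0.001, 0.001]
ft_force: [-1.5, -0.6, 5.6]
grip_width: 0.37
grasp_force: 59.2
```

Call:
{"name": "apply_moves", "arguments": {"rows": [{"x": 0, "y": 0, "z": 0, "ax": 0, "ay": 0, "az": 0, "gripper": 1}, {"x": 0, "y": 0, "z": 0, "ax": 0, "ay": 0, "az": 0, "gripper": 1}, {"x": 0, "y": 0, "z": 0, "ax": 0, "ay": 0, "az": 0, "gripper": 1}, {"x": 0, "y": 0, "z": 0, "ax": 0, "ay": 0, "az": 0, "gripper": 1}]}}

```text
clock: 3.02
position: [0.4241, 0.3116, 0.0277]
ee_rot: [0.194, 0.981, 0.001, 0.001]
ft_force: [-1.4, -1.0, 7.7]
grip_width: 0.372
grasp_force: 59.5
```

Call:
{"name": "apply_moves", "arguments": {"rows": [{"x": 0, "y": 0, "z": -10, "ax": 0, "ay": 0, "az": 0, "gripper": 1}, {"x": 0, "y": 0, "z": -30, "ax": 0, "ay": 0, "az": 0, "gripper": 1}, {"x": 0, "y": 0, "z": -38, "ax": 0, "ay": 0, "az": 0, "gripper": 1}, {"x": 0, "y": 0, "z": -38, "ax": 0, "ay": 0, "az": 0, "gripper": 1}, {"x": 0, "y": 0, "z": -38, "ax": 0, "ay": 0, "az": 0, "gripper": 1}]}}

```text
clock: 3.43
position: [0.4227, 0.3102, 0.1821]
ee_rot: [0.194, 0.981, -0.001, -0.0]
ft_force: [0.6, 1.9, -5.1]
grip_width: 0.37
grasp_force: 61.3
```

Call:
{"name": "apply_moves", "arguments": {"rows": [{"x": 0, "y": 0, "z": -30, "ax": 0, "ay": 0, "az": 0, "gripper": 1}, {"x": 0, "y": 0, "z": -10, "ax": 0, "ay": 0, "az": 0, "gripper": 1}, {"x": 0, "y": 0, "z": 0, "ax": 0, "ay": 0, "az": 0, "gripper": 1}, {"x": 0, "y": 0, "z": 0, "ax": 0, "ay": 0, "az": 0, "gripper": 1}]}}

```text
clock: 3.77
position: [0.4228, 0.3105, 0.219]
ee_rot: [0.194, 0.981, -0.001, -0.0]
ft_force: [0.5, -0.9, -6.5]
grip_width: 0.376
grasp_force: 61.3
```

```bash
cat > lidfit.py <<'E'
from h import *
def lidfit(c,o,zoff=-.014):
    # fit 160mm circle of the held lid's disc top, in the tool frame (plane at tool z = -zoff below TCP)
    g=cv2.cvtColor(c['color'],cv2.COLOR_RGB2GRAY);e=cv2.Canny(cv2.GaussianBlur(g,(5,5),0),15,45)
    p=np.asarray(o['position']);Rm=R.from_quat(o['ee_rot']).as_matrix()
    ys,xs=np.nonzero(e[:280]);C,_=ray(c,0,0);C=Rm.T@(C-p)
    P=[]
    for x,y in zip(xs,ys):
        d=Rm.T@ray(c,x,y)[1];P.append((C+d*(-zoff-C[2])/d[2])[:2])
    P=np.array(P);q=np.zeros(2)
    for tol in(.008,.006,.004,.003,.002)+(.002,)*15:
        dd=np.linalg.norm(P-q,axis=1);k=abs(dd-.08)<tol;q=q+np.linalg.lstsq((q-P[k])/dd[k,None],.08-dd[k],rcond=None)[0]
    return q,k.sum()
E
python3 - <<'E'
from lidfit import *
from workcell import *
camera('wrist');camera('wrist')
o=get_obs();c=camera('wrist');pickle.dump((c,o),open('w5.pkl','wb'))
cv2.imwrite('pics/w5.png',c['color'][:,:,::-1])
print(lidfit(c,o),o['grip_width'],o['ft_force'],o['torque'])
plan(o,[.5483,-.0024,.25],67.5)
E
```

```text
(array([-0.00068691, -0.00026235]), np.int64(580)) 0.3736116016238206 [-0.08205788  0.23795699 -6.31582017] [-0.01233831  0.07378893 -0.02822386]
pos [0.4223 0.3101 0.2177] yhead 67.7 az 0.2 tiltfix [-0.22 -0.1   0.  ] | shift before turn [-235.2 -241.3  -31.8] | after turn [-235.9 -240.6  -31.8] j [-0.84  0.13  0.13  1.77 -0.02  1.26  0.48] t 3.87
```

View pics/w5.png

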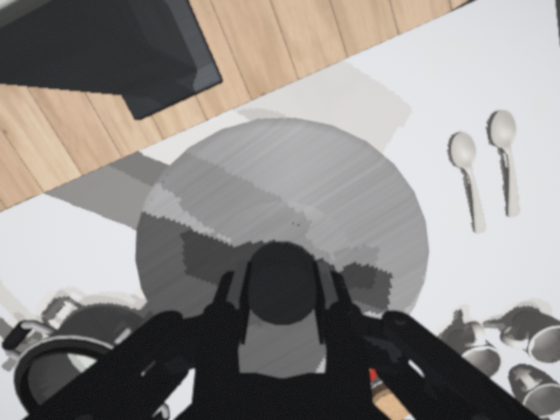

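The lid is held level and centred to within 1 mm of the tool axis. The pot is only partly visible at lower left (60,370). Next I'll go to a viewpoint where the pot can be seen beside the held lid.

Call:
{"name": "apply_moves", "arguments": {"rows": [{"x": -22, "y": -13, "z": -22, "ax": 0, "ay": 0, "az": -3, "gripper": 1}, {"x": -28, "y": -17, "z": -23, "ax": 0, "ay": 0, "az": 0, "gripper": 1}, {"x": -28, "y": -17, "z": -23, "ax": 0, "ay": 0, "az": 0, "gripper": 1}, {"x": -28, "y": -17, "z": -22, "ax": 0, "ay": 0, "az": 0, "gripper": 1}, {"x": -25, "y": -13, "z": -22, "ax": 0, "ay": 0, "az": -5, "gripper": 1}]}}

```text
clock: 4.33
position: [0.5212, 0.1915, 0.3317]
ee_rot: [0.126, 0.992, -0.001, -0.001]
ft_force: [1.9, 0.1, -5.0]
grip_width: 0.372
grasp_force: 61.4
```

Call:
{"name": "apply_moves", "arguments": {"rows": [{"x": 0, "y": 0, "z": 0, "ax": 0, "ay": 0, "az": -7, "gripper": 1}, {"x": 0, "y": 0, "z": 0, "ax": 0, "ay": 0, "az": -7, "gripper": 1}, {"x": 0, "y": 0, "z": 0, "ax": 0, "ay": 0, "az": -7, "gripper": 1}, {"x": 0, "y": 0, "z": 0, "ax": 0, "ay": 0, "az": -7, "gripper": 1}, {"x": 0, "y": 0, "z": 0, "ax": 0, "ay": 0, "az": -7, "gripper": 1}]}}

```text
clock: 4.75
position: [0.5201, 0.1939, 0.3302]
ee_rot: [-0.182, 0.983, -0.001, -0.002]
ft_force: [-1.1, 0.2, -5.5]
grip_width: 0.375
grasp_force: 61.4
```

Call:
{"name": "apply_moves", "arguments": {"rows": [{"x": 0, "y": 0, "z": 0, "ax": 0, "ay": 0, "az": -5, "gripper": 1}, {"x": 0, "y": 0, "z": 0, "ax": 0, "ay": 0, "az": -2, "gripper": 1}, {"x": 0, "y": 0, "z": 0, "ax": 0, "ay": 0, "az": 0, "gripper": 1}, {"x": 0, "y": 0, "z": 0, "ax": 0, "ay": 0, "az": 0, "gripper": 1}]}}

```text
clock: 5.08
position: [0.5202, 0.1939, 0.3308]
ee_rot: [-0.238, 0.971, -0.0, -0.001]
ft_force: [0.8, -0.4, -4.6]
grip_width: 0.374
grasp_force: 61.4
```

```bash
python3 - <<'E'
from lidfit import *
from workcell import *
camera('wrist');camera('wrist')
o=get_obs();c=camera('wrist');pickle.dump((c,o),open('w6.pkl','wb'))
cv2.imwrite('pics/w6.png',c['color'][:,:,::-1])
print(lidfit(c,o),'pot px',proj(c,[.5483,-.0015,.0855]))
plan(o,[.5483,-.0015,.25],90)
E
```

```text
(array([-0.00035959, -0.00068575]), np.int64(580)) pot px [126.64861546 125.90864874]
pos [0.5203 0.194  0.3314] yhead 117.6 az 27.6 tiltfix [ 0.   -0.08  0.  ] | shift before turn [  65.6 -186.3   81.5] | after turn [ -28.1 -195.5   81.5] j [-0.63  0.14  0.21  1.51 -0.03  1.49  1.64] t 5.18
```

View pics/w6.png

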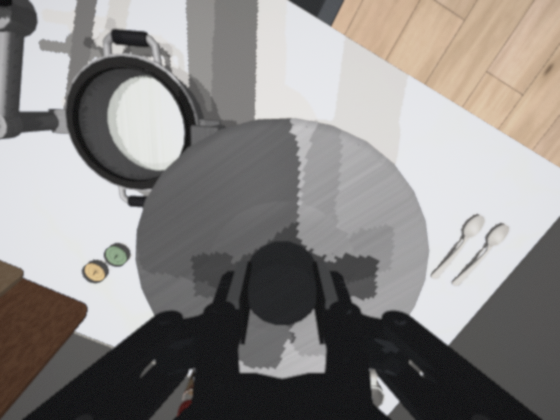

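The black gasket ring is seen whole at left, centre near (132,120), columns 66–200 and rows 55–188. I'll fit its inner and outer circles.

```bash
python3 - <<'E'
from lidfit import *
from workcell import *
c,o=pickle.load(open('w6.pkl','rb'))
g=cv2.cvtColor(c['color'],cv2.COLOR_RGB2GRAY)
e=cv2.Canny(cv2.GaussianBlur(g,(3,3),0),20,60)
ys,xs=np.nonzero(e[40:205,50:215]);P=np.array([onz(c,x+50,y+40,.0855)[:2] for x,y in zip(xs,ys)])
for r0 in(.066,.079,.082):
    q=np.array([.546,.002]);r=r0
    for tol in(.01,.008,.006,.004,.003)+(.0025,)*15:
        dd=np.linalg.norm(P-q,axis=1);k=abs(dd-r)<tol;s=np.linalg.lstsq(np.c_[(q-P[k])/dd[k,None],-np.ones(k.sum())],r-dd[k],rcond=None)[0];q=q+s[:2];r=r+s[2]
    print(r0,q,r,k.sum())
E
```

```text
0.066 [0.54904102 0.00103799] 0.06609090036154759 382
0.079 [0.54425656 0.00439918] 0.07916153781742036 414
0.082 [0.54425048 0.00441062] 0.07916961561663632 415
```

The outer fit turns out to be the steel flange (r 82 mm at z 0.075), which, corrected for its height, gives (0.547,0.000). The inner gasket edge gives (0.549,0.001) at r 66. The top view agrees. I take the pot's centre as (0.548,0.0007).

Call:
{"name": "apply_moves", "arguments": {"rows": [{"x": 9, "y": -25, "z": 5, "ax": 0, "ay": 0, "az": 0, "gripper": 1}, {"x": 13, "y": -37, "z": 12, "ax": 0, "ay": 0, "az": 0, "gripper": 1}, {"x": 13, "y": -37, "z": 12, "ax": 0, "ay": 0, "az": 0, "gripper": 1}, {"x": 13, "y": -37, "z": 12, "ax": 0, "ay": 0, "az": 0, "gripper": 1}, {"x": 12, "y": -33, "z": 12, "ax": 0, "ay": 0, "az": 0, "gripper": 1}]}}

```text
clock: 5.65
position: [0.5458, 0.0139, 0.2788]
ee_rot: [-0.238, 0.971, -0.0, 0.0]
ft_force: [0.7, -0.5, -5.1]
grip_width: 0.371
grasp_force: 61.4
```

Call:
{"name": "apply_moves", "arguments": {"rows": [{"x": 5, "y": -15, "z": 12, "ax": 0, "ay": 0, "az": 0, "gripper": 1}, {"x": 0, "y": 0, "z": 5, "ax": 0, "ay": 0, "az": 0, "gripper": 1}, {"x": 0, "y": 0, "z": 0, "ax": 0, "ay": 0, "az": 0, "gripper": 1}, {"x": 0, "y": 0, "z": 0, "ax": 0, "ay": 0, "az": 0, "gripper": 1}, {"x": 0, "y": 0, "z": 0, "ax": 0, "ay": 0, "az": 0, "gripper": 1}]}}

```text
clock: 6.07
position: [0.5486, 0.0023, 0.2628]
ee_rot: [-0.24, 0.971, 0.0, 0.0]
ft_force: [0.1, -0.4, -5.6]
grip_width: 0.373
grasp_force: 61.4
```

```bash
python3 - <<'E'
from h import *
from workcell import *
o=get_obs();plan(o,[.5474,.0009,.13],117.6)
E
```

```text
pos [0.5486 0.0023 0.2628] yhead 117.8 az 0.2 tiltfix [0.01 0.05 0.  ] | shift before turn [  1.8  -0.7 132.8] | after turn [  1.8  -0.7 132.8] j [-0.41  0.15  0.36  1.65 -0.05  1.35  2.01] t 6.07
```

Call:
{"name": "apply_moves", "arguments": {"rows": [{"x": 2, "y": -0.5, "z": 20, "ax": 0, "ay": 0, "az": 0, "gripper": 1}, {"x": 0, "y": 0, "z": 33, "ax": 0, "ay": 0, "az": 0, "gripper": 1}, {"x": 0, "y": 0, "z": 33, "ax": 0, "ay": 0, "az": 0, "gripper": 1}, {"x": 0, "y": 0, "z": 30, "ax": 0, "ay": 0, "az": 0, "gripper": 1}, {"x": 0, "y": 0, "z": 15, "ax": 0, "ay": 0, "az": 0, "gripper": 1}]}}

```text
clock: 6.48
position: [0.5453, 0.0009, 0.1282]
ee_rot: [-0.24, 0.971, 0.0, -0.002]
ft_force: [-0.4, 0.3, -5.2]
grip_width: 0.372
grasp_force: 61.4
```

Call:
{"name": "apply_moves", "arguments": {"rows": [{"x": 0, "y": 0, "z": 2, "ax": 0, "ay": 0, "az": 0, "gripper": 1}, {"x": 0, "y": 0, "z": 0, "ax": 0, "ay": 0, "az": 0, "gripper": 1}, {"x": 0, "y": 0, "z": 0, "ax": 0, "ay": 0, "az": 0, "gripper": 1}, {"x": 0, "y": 0, "z": 0, "ax": 0, "ay": 0, "az": 0, "gripper": 1}, {"x": 0, "y": 0, "z": 0, "ax": 0, "ay": 0, "az": 0, "gripper": 1}]}}

```text
clock: 6.9
position: [0.5478, -0.0002, 0.1309]
ee_rot: [-0.239, 0.971, -0.0, 0.001]
ft_force: [-0.2, -0.3, -4.8]
grip_width: 0.371
grasp_force: 61.4
```

```bash
python3 - <<'E'
from h import *
from workcell import *
o=get_obs();plan(o,[.5474,.0009,.115],117.6);print(o['ft_force'],o['torque'])
E
```

```text
pos [ 5.478e-01 -2.000e-04  1.309e-01] yhead 117.7 az 0.1 tiltfix [-0.04  0.15  0.  ] | shift before turn [-0.1  1.2 15.9] | after turn [-0.1  1.2 15.9] j [-0.39  0.26  0.35  1.82 -0.1   1.08  2.05] t 6.9
[-0.19289028 -0.28285226 -4.79898181] [-0.0024751   0.02558326  0.00049956]
```

Shift y by +1 and come down slowly in small steps.

Call:
{"name": "apply_moves", "arguments": {"rows": [{"x": 0, "y": 1, "z": 4, "ax": 0, "ay": 0, "az": 0, "gripper": 1}, {"x": 0, "y": 0, "z": 4, "ax": 0, "ay": 0, "az": 0, "gripper": 1}, {"x": 0, "y": 0, "z": 4, "ax": 0, "ay": 0, "az": 0, "gripper": 1}, {"x": 0, "y": 0, "z": 2, "ax": 0, "ay": 0, "az": 0, "gripper": 1}, {"x": 0, "y": 0, "z": 1, "ax": 0, "ay": 0, "az": 0, "gripper": 1}]}}

```text
clock: 7.32
position: [0.546, 0.0004, 0.1137]
ee_rot: [-0.239, 0.971, 0.0, -0.0]
ft_force: [-0.5, 0.3, -5.5]
grip_width: 0.369
grasp_force: 61.5
```

Call:
{"name": "apply_moves", "arguments": {"rows": [{"x": 0, "y": 0, "z": 1, "ax": 0, "ay": 0, "az": 0, "gripper": 1}, {"x": 0, "y": 0, "z": 1, "ax": 0, "ay": 0, "az": 0, "gripper": 1}, {"x": 0, "y": 0, "z": 1, "ax": 0, "ay": 0, "az": 0, "gripper": 1}, {"x": 0, "y": 0, "z": 1, "ax": 0, "ay": 0, "az": 0, "gripper": 1}, {"x": 0, "y": 0, "z": 0, "ax": 0, "ay": 0, "az": 0, "gripper": 1}]}}

```text
clock: 7.73
position: [0.5463, 0.0005, 0.1101]
ee_rot: [-0.239, 0.971, 0.0, -0.0]
ft_force: [-0.7, 0.5, -6.3]
grip_width: 0.377
grasp_force: 61.5
```

Call:
{"name": "apply_moves", "arguments": {"rows": [{"x": 0, "y": 0, "z": 1.5, "ax": 0, "ay": 0, "az": 0, "gripper": 1}, {"x": 0, "y": 0, "z": 1.5, "ax": 0, "ay": 0, "az": 0, "gripper": 1}, {"x": 0, "y": 0, "z": 1, "ax": 0, "ay": 0, "az": 0, "gripper": 1}, {"x": 0, "y": 0, "z": 0, "ax": 0, "ay": 0, "az": 0, "gripper": 1}, {"x": 0, "y": 0, "z": 0, "ax": 0, "ay": 0, "az": 0, "gripper": 1}]}}

```text
clock: 8.15
position: [0.5464, 0.0004, 0.1063]
ee_rot: [-0.239, 0.971, 0.0, 0.0]
ft_force: [-0.2, -0.7, -5.6]
grip_width: 0.373
grasp_force: 61.5
```

Call:
{"name": "apply_moves", "arguments": {"rows": [{"x": 0, "y": 0, "z": 1, "ax": 0, "ay": 0, "az": 0, "gripper": 1}, {"x": 0, "y": 0, "z": 1, "ax": 0, "ay": 0, "az": 0, "gripper": 1}, {"x": 0, "y": 0, "z": 0, "ax": 0, "ay": 0, "az": 0, "gripper": 1}, {"x": 0, "y": 0, "z": 0, "ax": 0, "ay": 0, "az": 0, "gripper": 1}]}}

```text
clock: 8.48
position: [0.5464, 0.0005, 0.1045]
ee_rot: [-0.239, 0.971, 0.0, 0.0]
ft_force: [0.0, 0.3, -3.1]
grip_width: 0.372
grasp_force: 61.8
```

Call:
{"name": "apply_moves", "arguments": {"rows": [{"x": 0, "y": 0, "z": 1, "ax": 0, "ay": 0, "az": 0, "gripper": 1}, {"x": 0, "y": 0, "z": 0, "ax": 0, "ay": 0, "az": 0, "gripper": 1}, {"x": 0, "y": 0, "z": 0, "ax": 0, "ay": 0, "az": 0, "gripper": 1}]}}

```text
clock: 8.73
position: [0.5465, 0.0005, 0.1036]
ee_rot: [-0.239, 0.971, 0.0, 0.0]
ft_force: [-1.1, 0.3, 1.3]
grip_width: 0.367
grasp_force: 62.0
```

Call:
{"name": "apply_moves", "arguments": {"rows": [{"x": 0, "y": 0, "z": 0, "ax": 0, "ay": 0, "az": 0, "gripper": 0}, {"x": 0, "y": 0, "z": 0, "ax": 0, "ay": 0, "az": 0, "gripper": 0}, {"x": 0, "y": 0, "z": 0, "ax": 0, "ay": 0, "az": 0, "gripper": 0}, {"x": 0, "y": 0, "z": 0, "ax": 0, "ay": 0, "az": 0, "gripper": 0}, {"x": 0, "y": 0, "z": 0, "ax": 0, "ay": 0, "az": 0, "gripper": 0}]}}

```text
clock: 9.15
position: [0.5465, 0.0005, 0.1034]
ee_rot: [-0.239, 0.971, 0.0, 0.0]
ft_force: [0.2, -0.4, -0.1]
grip_width: 1.003
grasp_force: 0.0
```

Call:
{"name": "apply_moves", "arguments": {"rows": [{"x": 0, "y": 0, "z": -10, "ax": 0, "ay": 0, "az": 0, "gripper": 0}, {"x": 0, "y": 0, "z": -30, "ax": 0, "ay": 0, "az": 0, "gripper": 0}, {"x": 0, "y": 0, "z": -35, "ax": 0, "ay": 0, "az": 0, "gripper": 0}, {"x": 0, "y": 0, "z": -35, "ax": 0, "ay": 0, "az": 0, "gripper": 0}, {"x": 0, "y": 0, "z": -30, "ax": 0, "ay": 0, "az": 0, "gripper": 0}]}}

```text
clock: 9.57
position: [0.5465, 0.0002, 0.2466]
ee_rot: [-0.239, 0.971, -0.0, 0.001]
ft_force: [0.2, -0.2, -0.3]
grip_width: 0.999
grasp_force: 0.0
```

Call:
{"name": "apply_moves", "arguments": {"rows": [{"x": 0, "y": 0, "z": -10, "ax": 0, "ay": 0, "az": 0, "gripper": 0}, {"x": 0, "y": 0, "z": 0, "ax": 0, "ay": 0, "az": 0, "gripper": 0}, {"x": 0, "y": 0, "z": 0, "ax": 0, "ay": 0, "az": 0, "gripper": 0}, {"x": 0, "y": 0, "z": 0, "ax": 0, "ay": 0, "az": 0, "gripper": 0}]}}

```text
clock: 9.9
position: [0.5457, 0.0005, 0.2521]
ee_rot: [-0.239, 0.971, 0.0, -0.001]
ft_force: [0.1, 0.4, -0.5]
grip_width: 1.002
grasp_force: 0.0
```

```bash
python3 - <<'E'
from h import *
from workcell import *
o=get_obs();c=camera('wrist');pickle.dump((c,o),open('w7.pkl','wb'))
cv2.imwrite('pics/w7.png',c['color'][:,:,::-1])
g=cv2.cvtColor(c['color'],cv2.COLOR_RGB2GRAY);e=cv2.Canny(cv2.GaussianBlur(g,(3,3),0),20,60)
ys,xs=np.nonzero(e[:300]);
for z,r in((.089,.080),(.075,.082)):
    P=np.array([onz(c,x,y,z)[:2] for x,y in zip(xs,ys)]);q=np.array([.548,.0007])
    for tol in(.008,.006,.004,.003,.002)+(.0015,)*15:
        dd=np.linalg.norm(P-q,axis=1);k=abs(dd-r)<tol;q=q+np.linalg.lstsq((q-P[k])/dd[k,None],r-dd[k],rcond=None)[0]
    print(z,q,k.sum())
plan(o,[.4114,-.1206,.25],97)
E
```

```text
0.089 [ 5.46063785e-01 -2.91168107e-04] 502
0.075 [0.54865926 0.00293272] 283
pos [5.457e-01 5.000e-04 2.521e-01] yhead 117.7 az 20.7 tiltfix [ 0.04 -0.1   0.  ] | shift before turn [175.2 -44.9   2.4] | after turn [ 148.1 -103.8    2.4] j [-0.41  0.15  0.36  1.68 -0.05  1.33  2.02] t 9.9
```

View pics/w7.png

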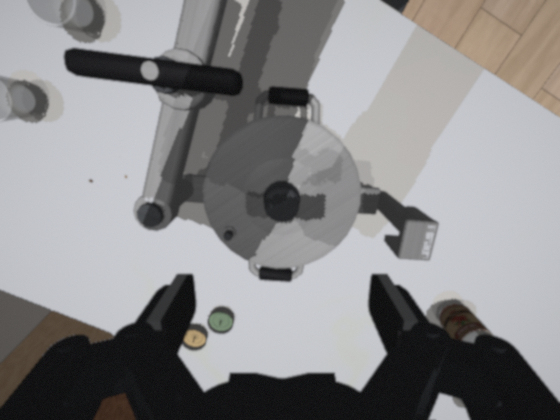

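The lid looks concentric and flat. The T-bar runs from (68,62) to (240,82) with its pin at (150,70), and the pivot cap is at (152,213). I'll compute the bridge geometry from these.

```bash
python3 - <<'E'
from h import *
from workcell import *
c,o=pickle.load(open('w7.pkl','rb'))
pv=onz(c,151,212,.155);sc=onz(c,149.5,70.5,.204);A=onz(c,67,61,.204);B=onz(c,242,82,.204)
print('piv',pv,'screw',sc,'d',np.linalg.norm((sc-pv)[:2]),'ends',A,B,'mid',(A+B)/2,'len',np.linalg.norm(A-B),'bar head',np.degrees(np.arctan2(*(A-B)[1::-1])))
h=np.arctan2(*(sc-pv)[1::-1]);print('bridge heading',np.degrees(h)%360,'knob',pv+.183*np.array([np.cos(h),np.sin(h),0]))
print('top knob .4114,-.1206; pot->piv',pv[:2]-[.5465,.0005],np.linalg.norm(pv[:2]-[.5465,.0005]))
# top view check
t=pickle.load(open('cams0.pkl','rb'))['top'];print(onz(t,314.3,223.5,.204))
E
```

```text
piv [ 0.58844443 -0.09513162  0.155     ] screw [ 0.48742636 -0.11121718  0.204     ] d 0.10229074132627326 ends [ 0.50351361 -0.15199938  0.204     ] [ 0.46942267 -0.06441425  0.204     ] mid [ 0.48646814 -0.10820682  0.204     ] len 0.09398589122166551 bar head -68.73242059312015
bridge heading 189.0475065721495 knob [ 0.40772126 -0.12390898  0.155     ]
top knob .4114,-.1206; pot->piv [ 0.04194443 -0.09563162] 0.10442577315748111
[ 0.48696456 -0.11316024  0.204     ]
```

Call:
{"name": "apply_moves", "arguments": {"rows": [{"x": 0, "y": 0, "z": 0, "ax": 0, "ay": 0, "az": 7, "gripper": 0}, {"x": 0, "y": 0, "z": 0, "ax": 0, "ay": 0, "az": 7, "gripper": 0}, {"x": 0, "y": 0, "z": 0, "ax": 0, "ay": 0, "az": 6, "gripper": 0}, {"x": 25, "y": -17, "z": 0, "ax": 0, "ay": 0, "az": 0, "gripper": 0}, {"x": 30, "y": -21, "z": 0, "ax": 0, "ay": 0, "az": 0, "gripper": 0}]}}

```text
clock: 10.37
position: [0.4965, -0.0432, 0.2513]
ee_rot: [-0.068, 0.998, -0.0, -0.002]
ft_force: [0.3, -1.8, 1.1]
grip_width: 1.0
grasp_force: 0.0
```

Call:
{"name": "apply_moves", "arguments": {"rows": [{"x": 30, "y": -21, "z": 0, "ax": 0, "ay": 0, "az": 0, "gripper": 0}, {"x": 30, "y": -21, "z": 0, "ax": 0, "ay": 0, "az": 0, "gripper": 0}, {"x": 25, "y": -17, "z": 0, "ax": 0, "ay": 0, "az": 0, "gripper": 0}, {"x": 11, "y": -7, "z": 0, "ax": 0, "ay": 0, "az": 0, "gripper": 0}, {"x": 0, "y": 0, "z": 0, "ax": 0, "ay": 0, "az": 0, "gripper": 0}]}}

```text
clock: 10.78
position: [0.4084, -0.1247, 0.2526]
ee_rot: [-0.065, 0.998, 0.0, -0.0]
ft_force: [0.5, 0.5, 0.3]
grip_width: 1.001
grasp_force: 0.0
```

```bash
python3 - <<'E'
from h import *
from workcell import *
camera('wrist');camera('wrist');o=get_obs();c=camera('wrist');pickle.dump((c,o),open('w8.pkl','wb'))
cv2.imwrite('pics/w8.png',c['color'][:,:,::-1])
print('pred knob px',proj(c,[.409,-.1215,.183]))
g=cv2.cvtColor(c['color'],cv2.COLOR_RGB2GRAY)
for th in(45,60,75):
  b,l=blobs(c,(g<th).astype(np.uint8),(200,60,380,330),150)
  for s,ce in b: print(th,s,ce,onz(c,*ce,.183))
plan(o,[.409,-.1215,.168],98.5)
E
```

```text
pred knob px [283.52715388 230.19029073]
45 (271, 210, 26, 31, 677) [283.4 224.9] [ 0.40499418 -0.12213339  0.183     ]
45 (332, 229, 35, 21, 447) [348.2 239.3] [ 0.40983815 -0.0741442   0.183     ]
45 (356, 275, 24, 55, 671) [371.7 306.9] [ 0.46407708 -0.04418599  0.183     ]
45 (255, 309, 93, 21, 1078) [307.8 322.1] [ 0.48489443 -0.09162449  0.183     ]
60 (277, 60, 93, 16, 644) [322.6  64.8] [ 0.29960975 -0.11254622  0.183     ]
60 (270, 180, 28, 62, 1367) [283.6 212.3] [ 0.39559791 -0.1232618   0.183     ]
60 (253, 229, 127, 101, 3287) [321.4 284.9] [ 0.44975854 -0.08678098  0.183     ]
60 (356, 275, 24, 55, 739) [371.3 307.3] [ 0.46448143 -0.04441332  0.183     ]
75 (277, 60, 98, 17, 999) [335.4  65.5] [ 0.29896597 -0.10483035  0.183     ]
75 (267, 162, 32, 80, 1748) [282.6 207.2] [ 0.39196946 -0.12445745  0.183     ]
75 (251, 229, 129, 101, 4065) [317.3 284.4] [ 0.44974093 -0.08996068  0.183     ]
75 (355, 274, 25, 56, 791) [371.1 307.7] [ 0.46486537 -0.04448509  0.183     ]
pos [ 0.4107 -0.1222  0.2529] yhead 97.7 az -0.8 tiltfix [ 0.03 -0.01  0.  ] | shift before turn [ 1.5  0.9 84.9] | after turn [ 1.5  0.9 84.9] j [-0.32 -0.16  0.46  1.95  0.07  1.33  1.82] t 10.88
```

The knob is found within about 2 mm of the prediction. Go down and grip it.

Call:
{"name": "apply_moves", "arguments": {"rows": [{"x": 2, "y": 0, "z": 20, "ax": 0, "ay": 0, "az": -1, "gripper": 0}, {"x": 0, "y": 0, "z": 25, "ax": 0, "ay": 0, "az": 0, "gripper": 0}, {"x": 0, "y": 0, "z": 25, "ax": 0, "ay": 0, "az": 0, "gripper": 0}, {"x": 0, "y": 0, "z": 12, "ax": 0, "ay": 0, "az": 0, "gripper": 0}, {"x": 0, "y": 0, "z": 2, "ax": 0, "ay": 0, "az": 0, "gripper": 0}], "newtons": 25}}

```text
clock: 11.35
position: [0.4078, -0.1218, 0.1666]
ee_rot: [-0.077, 0.997, -0.0, -0.002]
ft_force: [-1.1, -0.1, 0.2]
grip_width: 0.999
grasp_force: 0.0
```

Call:
{"name": "apply_moves", "arguments": {"rows": [{"x": 0, "y": 0, "z": 0, "ax": 0, "ay": 0, "az": 0, "gripper": 1}, {"x": 0, "y": 0, "z": 0, "ax": 0, "ay": 0, "az": 0, "gripper": 1}, {"x": 0, "y": 0, "z": 0, "ax": 0, "ay": 0, "az": 0, "gripper": 1}, {"x": 0, "y": 0, "z": 0, "ax": 0, "ay": 0, "az": 0, "gripper": 1}, {"x": 0, "y": 0, "z": 0, "ax": 0, "ay": 0, "az": 0, "gripper": 1}]}}

```text
clock: 11.77
position: [0.4091, -0.123, 0.17]
ee_rot: [-0.076, 0.997, 0.0, 0.001]
ft_force: [-0.2, -0.5, 0.0]
grip_width: 0.298
grasp_force: 0.0
```

Call:
{"name": "apply_moves", "arguments": {"rows": [{"x": 0, "y": 0, "z": 0, "ax": 0, "ay": 0, "az": 0, "gripper": 1}, {"x": 0, "y": 0, "z": 0, "ax": 0, "ay": 0, "az": 0, "gripper": 1}, {"x": 0, "y": 0, "z": 0, "ax": 0, "ay": 0, "az": 0, "gripper": 1}, {"x": 0, "y": 0, "z": 0, "ax": 0, "ay": 0, "az": 0, "gripper": 1}]}}

```text
clock: 12.1
position: [0.409, -0.123, 0.1699]
ee_rot: [-0.076, 0.997, 0.0, 0.001]
ft_force: [-0.8, 0.9, 6.3]
grip_width: 0.229
grasp_force: 24.5
```

```bash
python3 - <<'E'
from h import *
from workcell import *
o=get_obs();plan(o,[.409,-.1215,.168],98.5);print(o['ft_force'],o['torque'])
p=o['position'][:2]
for pv in([.589,-.0955],):
    d=p-pv;print(np.linalg.norm(d),np.degrees(np.arctan2(d[1],d[0]))%360)
E
```

```text
pos [ 0.409  -0.123   0.1699] yhead 98.7 az 0.2 tiltfix [0.01 0.07 0.  ] | shift before turn [-0.2  1.5  1.9] | after turn [-0.2  1.5  1.9] j [-0.32 -0.08  0.49  2.07  0.04  1.14  1.87] t 12.1
[-0.77973341  0.89061302  6.28084647] [ 0.14810027  0.18684492 -0.00484623]
0.18205010633499344 188.69020288742738
```

Call:
{"name": "apply_moves", "arguments": {"rows": [{"x": -0.1, "y": 6.4, "z": 0, "ax": 0, "ay": 0, "az": 2, "gripper": 1}, {"x": -0.45, "y": 12.8, "z": 0, "ax": 0, "ay": 0, "az": 4, "gripper": 1}, {"x": -0.45, "y": 12.8, "z": 0, "ax": 0, "ay": 0, "az": 4, "gripper": 1}, {"x": -0.7, "y": 16, "z": 0, "ax": 0, "ay": 0, "az": 5, "gripper": 1}, {"x": -0.7, "y": 16, "z": 0, "ax": 0, "ay": 0, "az": 5, "gripper": 1}]}}

```text
clock: 12.52
position: [0.4104, -0.0589, 0.17]
ee_rot: [0.101, 0.995, 0.0, 0.001]
ft_force: [2.8, -1.4, 2.1]
grip_width: 0.23
grasp_force: 24.5
```

Call:
{"name": "apply_moves", "arguments": {"rows": [{"x": -0.7, "y": 16, "z": 0, "ax": 0, "ay": 0, "az": 5, "gripper": 1}, {"x": -0.7, "y": 16, "z": 0, "ax": 0, "ay": 0, "az": 5, "gripper": 1}, {"x": -0.7, "y": 16, "z": 0, "ax": 0, "ay": 0, "az": 5, "gripper": 1}, {"x": -0.7, "y": 16, "z": 0, "ax": 0, "ay": 0, "az": 5, "gripper": 1}, {"x": -0.7, "y": 16, "z": 0, "ax": 0, "ay": 0, "az": 5, "gripper": 1}]}}

```text
clock: 12.93
position: [0.4428, 0.0142, 0.1699]
ee_rot: [0.314, 0.95, 0.0, 0.0]
ft_force: [1.6, -2.5, 4.9]
grip_width: 0.228
grasp_force: 24.7
```

```bash
python3 - <<'E'
from h import *
from workcell import *
o=get_obs();plan(o,[.409,-.1215,.168],98.5);print(o['ft_force'],o['torque'],o['grip_width'],o['grasp_force'])
p=o['position'][:2]
for pv in([.589,-.0955],):
    d=p-pv;print(np.linalg.norm(d),np.degrees(np.arctan2(d[1],d[0]))%360)
E
```

```text
pos [0.4428 0.0142 0.1699] yhead 53.4 az -45.1 tiltfix [0.06 0.04 0.  ] | shift before turn [ -53.7 -129.1    1.8] | after turn [  53.4 -129.2    1.8] j [-0.42 -0.03  0.28  2.03  0.01  1.14  0.79] t 12.93
[ 1.6049734  -2.50432128  4.91527429] [-0.57159183 -0.36210346  0.00429425] 0.22841412335875066 24.711134342942387
0.18278550156383802 143.1355509424903
```

Call:
{"name": "apply_moves", "arguments": {"rows": [{"x": -0.7, "y": 16, "z": 0, "ax": 0, "ay": 0, "az": 5, "gripper": 1}, {"x": -0.7, "y": 16, "z": 0, "ax": 0, "ay": 0, "az": 5, "gripper": 1}, {"x": -0.7, "y": 16, "z": 0, "ax": 0, "ay": 0, "az": 5, "gripper": 1}, {"x": -0.45, "y": 12.8, "z": 0, "ax": 0, "ay": 0, "az": 4, "gripper": 1}, {"x": -0.25, "y": 9.6, "z": 0, "ax": 0, "ay": 0, "az": 3, "gripper": 1}]}}

```text
clock: 13.35
position: [0.4948, 0.0619, 0.1699]
ee_rot: [0.489, 0.872, 0.001, 0.0]
ft_force: [-0.9, 0.2, 7.0]
grip_width: 0.222
grasp_force: 24.9
```

Call:
{"name": "apply_moves", "arguments": {"rows": [{"x": -0.1, "y": 6.4, "z": 0, "ax": 0, "ay": 0, "az": 2, "gripper": 1}, {"x": 0, "y": 3.2, "z": 0, "ax": 0, "ay": 0, "az": 1, "gripper": 1}, {"x": 0, "y": 3.2, "z": 0, "ax": 0, "ay": 0, "az": 1, "gripper": 1}, {"x": 0, "y": 3.2, "z": 0, "ax": 0, "ay": 0, "az": 1, "gripper": 1}, {"x": 0, "y": 0, "z": 0, "ax": 0, "ay": 0, "az": 0, "gripper": 1}]}}

```text
clock: 13.77
position: [0.5085, 0.0695, 0.17]
ee_rot: [0.525, 0.851, 0.001, 0.0]
ft_force: [0.1, 2.1, 4.4]
grip_width: 0.231
grasp_force: 24.8
```

```bash
cat > st.py <<'E'
from h import *
from workcell import *
o=get_obs();plan(o,[.5465,.0005,.19],120)
Rm=R.from_quat(o['ee_rot']).as_matrix()
print('F world',o['ft_force'].round(2),'F tool',(Rm.T@o['ft_force']).round(2),'tau',o['torque'].round(3),o['grip_width'],o['grasp_force'])
p=o['position'][:2]
d=p-np.array([.589,-.0955]);print(np.linalg.norm(d),np.degrees(np.arctan2(d[1],d[0]))%360)
E
python3 st.py
```

```text
pos [0.5085 0.0695 0.17  ] yhead 26.6 az 86.6 tiltfix [ 0.09 -0.    0.  ] | shift before turn [-78.7   3.1 -20. ] | after turn [ -1.5  78.7 -20. ] j [-0.47  0.14  0.27  1.86 -0.04  1.15  0.28] t 13.77
F world [0.07 2.09 4.41] F tool [ 1.84  1.   -4.41] tau [ 0.304 -0.005 -0.015] 0.2308762452007568 24.75097324931994
0.18356589909120197 116.01719655926634
```

Call:
{"name": "apply_moves", "arguments": {"rows": [{"x": 0, "y": 2, "z": 0, "ax": 0, "ay": 0, "az": 0.6, "gripper": 1}, {"x": 0, "y": 2, "z": 0, "ax": 0, "ay": 0, "az": 0.6, "gripper": 1}, {"x": 0, "y": 2, "z": 0, "ax": 0, "ay": 0, "az": 0.6, "gripper": 1}, {"x": 0, "y": 0, "z": 0, "ax": 0, "ay": 0, "az": 0, "gripper": 1}]}}

```text
clock: 14.1
position: [0.5137, 0.0719, 0.17]
ee_rot: [0.538, 0.843, 0.001, 0.0]
ft_force: [-0.7, 1.0, 4.5]
grip_width: 0.227
grasp_force: 24.7
```

```bash
python3 st.py
```

```text
pos [0.5137 0.0719 0.17  ] yhead 24.8 az 84.8 tiltfix [ 0.09 -0.01  0.  ] | shift before turn [-78.6  -0.2 -20. ] | after turn [ -7.3  78.3 -20. ] j [-0.47  0.15  0.27  1.85 -0.04  1.15  0.24] t 14.1
F world [-0.67  0.98  4.53] F tool [ 1.17 -0.19 -4.53] tau [ 0.287  0.054 -0.08 ] 0.22677666797215174 24.71617684699595
0.18357452427743473 114.2202935572754
```

Call:
{"name": "apply_moves", "arguments": {"rows": [{"x": 0, "y": 1.5, "z": 0, "ax": 0, "ay": 0, "az": 0.5, "gripper": 1}, {"x": 0, "y": 1.5, "z": 0, "ax": 0, "ay": 0, "az": 0.5, "gripper": 1}, {"x": 0, "y": 0, "z": 0, "ax": 0, "ay": 0, "az": 0, "gripper": 1}, {"x": 0, "y": 0, "z": 0, "ax": 0, "ay": 0, "az": 0, "gripper": 1}]}}

```text
clock: 14.43
position: [0.5163, 0.0731, 0.17]
ee_rot: [0.546, 0.838, 0.001, 0.0]
ft_force: [0.8, 1.6, 5.0]
grip_width: 0.228
grasp_force: 24.8
```

```bash
python3 st.py
```

```text
pos [0.5163 0.0731 0.17  ] yhead 23.9 az 83.9 tiltfix [ 0.1  -0.01  0.  ] | shift before turn [-78.6  -1.8 -20. ] | after turn [-10.1  78.  -20. ] j [-0.47  0.16  0.27  1.84 -0.05  1.15  0.23] t 14.43
F world [0.79 1.63 4.97] F tool [ 1.17  1.39 -4.96] tau [ 0.294 -0.045 -0.013] 0.22766741826506676 24.75575323216617
0.18363222056592532 113.31535073160482
```

Call:
{"name": "apply_moves", "arguments": {"rows": [{"x": 0, "y": 2, "z": 0, "ax": 0, "ay": 0, "az": 0.6, "gripper": 1}, {"x": 0, "y": 1, "z": 0, "ax": 0, "ay": 0, "az": 0.3, "gripper": 1}, {"x": 0, "y": 0, "z": 0, "ax": 0, "ay": 0, "az": 0, "gripper": 1}]}}

```text
clock: 14.68
position: [0.5173, 0.0735, 0.1699]
ee_rot: [0.552, 0.834, -0.001, -0.001]
ft_force: [-10.8, -3.0, 13.9]
grip_width: 0.233
grasp_force: 25.8
```

```bash
python3 st.py|sed -n 2,3p
```

```text
F world [-10.79  -3.01  13.91] F tool [  1.45 -11.15 -13.87] tau [-0.343  2.347  0.109] 0.23327880775965018 25.787550578825176
0.18360981137190463 112.97682005351463
```

Call:
{"name": "apply_moves", "arguments": {"rows": [{"x": 0, "y": 2, "z": 0, "ax": 0, "ay": 0, "az": 0.6, "gripper": 1}, {"x": 0, "y": 1, "z": 0, "ax": 0, "ay": 0, "az": 0.3, "gripper": 1}, {"x": 0, "y": 0, "z": 0, "ax": 0, "ay": 0, "az": 0, "gripper": 1}]}}

```text
clock: 14.93
position: [0.5176, 0.0734, 0.1696]
ee_rot: [0.559, 0.829, -0.003, -0.003]
ft_force: [-25.1, -6.1, 25.9]
grip_width: 0.23
grasp_force: 27.7
```

```bash
python3 st.py|sed -n 2,3p
```

```text
F world [-25.09  -6.09  25.94] F tool [  3.79 -25.78 -25.7 ] tau [-1.449  5.637  0.068] 0.22998190233678925 27.740339988959022
0.1834200120535142 112.9163284825722
```

The bridge is home: the stop was felt at heading 113° with 25 N tangential. Relieve, release and rise.

Call:
{"name": "apply_moves", "arguments": {"rows": [{"x": 0, "y": -3, "z": 0, "ax": 0, "ay": 0, "az": -0.9, "gripper": 1}, {"x": 0, "y": -1.5, "z": 0, "ax": 0, "ay": 0, "az": -0.4, "gripper": 0}, {"x": 0, "y": 0, "z": 0, "ax": 0, "ay": 0, "az": 0, "gripper": 0}, {"x": 0, "y": 0, "z": 0, "ax": 0, "ay": 0, "az": 0, "gripper": 0}, {"x": 0, "y": 0, "z": 0, "ax": 0, "ay": 0, "az": 0, "gripper": 0}]}}

```text
clock: 15.35
position: [0.5171, 0.0733, 0.1691]
ee_rot: [0.549, 0.836, -0.0, -0.0]
ft_force: [0.1, -0.1, -0.0]
grip_width: 0.783
grasp_force: 0.0
```

Call:
{"name": "apply_moves", "arguments": {"rows": [{"x": 0, "y": 0, "z": -10, "ax": 0, "ay": 0, "az": 0, "gripper": 0}, {"x": 0, "y": 0, "z": -35, "ax": 0, "ay": 0, "az": 0, "gripper": 0}, {"x": 0, "y": 0, "z": -40, "ax": 0, "ay": 0, "az": 0, "gripper": 0}, {"x": 0, "y": 0, "z": -15, "ax": 0, "ay": 0, "az": 0, "gripper": 0}, {"x": 0, "y": 0, "z": 0, "ax": 0, "ay": 0, "az": 0, "gripper": 0}]}}

```text
clock: 15.77
position: [0.519, 0.0736, 0.2745]
ee_rot: [0.549, 0.836, 0.003, 0.002]
ft_force: [0.4, 0.7, -0.4]
grip_width: 1.001
grasp_force: 0.0
```

```bash
python3 - <<'E'
from h import *
from workcell import *
camera('wrist');camera('wrist');o=get_obs();c=camera('wrist');pickle.dump((c,o),open('w9.pkl','wb'))
cv2.imwrite('pics/w9.png',c['color'][:,:,::-1])
t=camera('top');pickle.dump(t,open('t9.pkl','wb'))
print('pred screw px',proj(c,[.548,.0015,.204]),'top',proj(t,[.548,.0015,.204]), o['ft_force'],o['torque'])
plan(o,[.548,.0015,.27],125.2)
E
```

```text
pred screw px [281.07327142 325.55161539] top [268.90822986 200.68150712] [-0.0259858   0.68657525 -0.65673014] [-0.00682855  0.05243756 -0.04604099]
pos [0.5174 0.0734 0.2702] yhead 23.4 az 78.2 tiltfix [0.09 0.   0.  ] | shift before turn [-78.1  -0.4   0.2] | after turn [-16.4  76.4   0.2] j [-0.49  0.08  0.27  1.7  -0.02  1.36  0.2 ] t 15.87
```

Call:
{"name": "apply_moves", "arguments": {"rows": [{"x": -20, "y": 0, "z": 0, "ax": 0, "ay": 0, "az": 0, "gripper": 0}, {"x": -30, "y": 0, "z": 0, "ax": 0, "ay": 0, "az": 0, "gripper": 0}, {"x": -28, "y": 0, "z": 0, "ax": 0, "ay": 0, "az": -5, "gripper": 0}, {"x": 0, "y": 0, "z": 0, "ax": 0, "ay": 0, "az": -7, "gripper": 0}, {"x": 0, "y": 0, "z": 0, "ax": 0, "ay": 0, "az": -7, "gripper": 0}]}}

```text
clock: 16.38
position: [0.5478, -0.0004, 0.2679]
ee_rot: [0.403, 0.915, -0.001, -0.001]
ft_force: [-0.0, 0.7, -0.2]
grip_width: 1.001
grasp_force: 0.0
```

Call:
{"name": "apply_moves", "arguments": {"rows": [{"x": 0, "y": 0, "z": 0, "ax": 0, "ay": 0, "az": -7, "gripper": 0}, {"x": 0, "y": 0, "z": 0, "ax": 0, "ay": 0, "az": -7, "gripper": 0}, {"x": 0, "y": 0, "z": 0, "ax": 0, "ay": 0, "az": -7, "gripper": 0}, {"x": 0, "y": 0, "z": 0, "ax": 0, "ay": 0, "az": -7, "gripper": 0}, {"x": 0, "y": 0, "z": 0, "ax": 0, "ay": 0, "az": -7, "gripper": 0}]}}

```text
clock: 16.8
position: [0.5475, 0.0016, 0.268]
ee_rot: [0.107, 0.994, -0.0, -0.001]
ft_force: [0.5, -0.0, 0.3]
grip_width: 1.004
grasp_force: 0.0
```

Call:
{"name": "apply_moves", "arguments": {"rows": [{"x": 0, "y": 0, "z": 0, "ax": 0, "ay": 0, "az": -7, "gripper": 0}, {"x": 0, "y": 0, "z": 0, "ax": 0, "ay": 0, "az": -7, "gripper": 0}, {"x": 0, "y": 0, "z": 0, "ax": 0, "ay": 0, "az": -7, "gripper": 0}, {"x": 0, "y": 0, "z": 0, "ax": 0, "ay": 0, "az": -7, "gripper": 0}, {"x": 0, "y": 0, "z": 0, "ax": 0, "ay": 0, "az": -7, "gripper": 0}]}}

```text
clock: 17.22
position: [0.5474, 0.0016, 0.2679]
ee_rot: [-0.197, 0.98, 0.0, -0.001]
ft_force: [1.2, -0.2, -0.4]
grip_width: 0.996
grasp_force: 0.0
```

Call:
{"name": "apply_moves", "arguments": {"rows": [{"x": 0, "y": 0, "z": 0, "ax": 0, "ay": 0, "az": -7, "gripper": 0}, {"x": 0, "y": 0, "z": 0, "ax": 0, "ay": 0, "az": -6, "gripper": 0}, {"x": 0, "y": 0, "z": 0, "ax": 0, "ay": 0, "az": 0, "gripper": 0}, {"x": 0, "y": 0, "z": 0, "ax": 0, "ay": 0, "az": 0, "gripper": 0}]}}

```text
clock: 17.55
position: [0.5476, 0.0016, 0.2683]
ee_rot: [-0.302, 0.953, 0.0, -0.001]
ft_force: [0.6, 0.0, -0.5]
grip_width: 1.001
grasp_force: 0.0
```

```bash
python3 - <<'E'
from h import *
from workcell import *
camera('wrist');o=get_obs();c=camera('wrist');pickle.dump((c,o),open('w10.pkl','wb'))
cv2.imwrite('pics/w10.png',c['color'][:,:,::-1])
print('pred screw px',proj(c,[.548,.0015,.204]),o['torque'])
plan(o,[.548,.0015,.27],125.2)
E
```

```text
pred screw px [282.00882362 235.57448435] [ 0.01874908  0.01585566 -0.01502403]
pos [0.5477 0.0016 0.2686] yhead 125.1 az -0.1 tiltfix [ 0.04 -0.07  0.  ] | shift before turn [-0.1 -0.3 -1.4] | after turn [-0.1 -0.3 -1.4] j [-0.29  0.14  0.22  1.64 -0.03  1.36  2.13] t 17.6
```

View pics/w10.png

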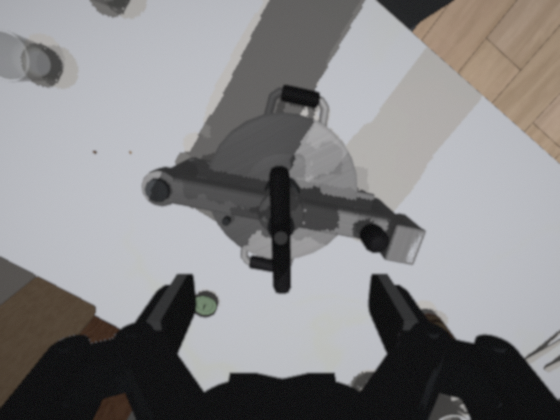

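The bar runs vertically in the image from (279,170) to (283,290), hub at (281,238), as predicted, and the bridge end is under the hook. Go down and grip.

Call:
{"name": "apply_moves", "arguments": {"rows": [{"x": 0, "y": 0, "z": 20, "ax": 0, "ay": 0, "az": 0, "gripper": 0}, {"x": 0, "y": 0, "z": 25, "ax": 0, "ay": 0, "az": 0, "gripper": 0}, {"x": 0, "y": 0, "z": 22, "ax": 0, "ay": 0, "az": 0, "gripper": 0}, {"x": 0, "y": 0, "z": 12, "ax": 0, "ay": 0, "az": 0, "gripper": 0}, {"x": 0, "y": 0, "z": 2, "ax": 0, "ay": 0, "az": 0, "gripper": 0}], "newtons": 100}}

```text
clock: 18.07
position: [0.5467, 0.0016, 0.1858]
ee_rot: [-0.303, 0.953, 0.0, -0.002]
ft_force: [-0.6, -1.2, -1.3]
grip_width: 1.003
grasp_force: 0.0
```

Call:
{"name": "apply_moves", "arguments": {"rows": [{"x": 0, "y": 0, "z": 0, "ax": 0, "ay": 0, "az": 0, "gripper": 1}, {"x": 0, "y": 0, "z": 0, "ax": 0, "ay": 0, "az": 0, "gripper": 1}, {"x": 0, "y": 0, "z": 0, "ax": 0, "ay": 0, "az": 0, "gripper": 1}, {"x": 0, "y": 0, "z": 0, "ax": 0, "ay": 0, "az": 0, "gripper": 1}, {"x": 0, "y": 0, "z": 0, "ax": 0, "ay": 0, "az": 0, "gripper": 1}]}}

```text
clock: 18.48
position: [0.5484, 0.0017, 0.1891]
ee_rot: [-0.304, 0.953, -0.0, 0.001]
ft_force: [0.5, 1.0, 0.2]
grip_width: 0.296
grasp_force: 0.0
```

Call:
{"name": "apply_moves", "arguments": {"rows": [{"x": 0, "y": 0, "z": 0, "ax": 0, "ay": 0, "az": 0, "gripper": 1}, {"x": 0, "y": 0, "z": 0, "ax": 0, "ay": 0, "az": 0, "gripper": 1}, {"x": 0, "y": 0, "z": 0, "ax": 0, "ay": 0, "az": 0, "gripper": 1}, {"x": 0, "y": 0, "z": 0, "ax": 0, "ay": 0, "az": 0, "gripper": 1}, {"x": 0, "y": 0, "z": 0, "ax": 0, "ay": 0, "az": 0, "gripper": 1}]}}

```text
clock: 18.9
position: [0.5488, 0.0012, 0.1895]
ee_rot: [-0.303, 0.953, -0.0, 0.001]
ft_force: [-0.9, -1.7, 5.6]
grip_width: 0.193
grasp_force: 97.9
```

```bash
python3 st.py
```

```text
pos [0.5488 0.0012 0.1895] yhead 125.3 az 5.3 tiltfix [-0.08  0.1   0.  ] | shift before turn [ 2.3  0.7 -0.5] | after turn [ 2.3  0.5 -0.5] j [-0.28  0.2   0.22  1.75 -0.05  1.2   2.14] t 18.9
F world [-0.89 -1.67  5.58] F tool [ 1.68 -0.86 -5.58] tau [-0.336 -0.054 -0.049] 0.1928944302784162 97.86524534225464
0.10474659318935241 112.57049371164806
```

Call:
{"name": "apply_moves", "arguments": {"rows": [{"x": 0, "y": 0, "z": 0.1, "ax": 0, "ay": 0, "az": 2, "gripper": 1}, {"x": 0, "y": 0, "z": 0.1, "ax": 0, "ay": 0, "az": 2, "gripper": 1}, {"x": 0, "y": 0, "z": 0.1, "ax": 0, "ay": 0, "az": 2, "gripper": 1}, {"x": 0, "y": 0, "z": 0.1, "ax": 0, "ay": 0, "az": 2, "gripper": 1}]}}

```text
clock: 19.23
position: [0.5488, 0.0012, 0.1891]
ee_rot: [-0.236, 0.972, -0.0, 0.001]
ft_force: [0.7, -2.1, 5.6]
grip_width: 0.188
grasp_force: 97.9
```

```bash
cat > tq.py <<'E'
from h import *
from workcell import *
o=get_obs();Rm=R.from_quat(o['ee_rot']).as_matrix()
print('t',round(o['clock'],2),'p',o['position'].round(4),'yh',np.degrees(np.arctan2(Rm[1,1],Rm[0,1])).round(2),'F',o['ft_force'].round(1),'tau',o['torque'].round(3),'tau7',np.round(o['tau'][6],3),'j7',round(o['joint_pos'][6],3),'w',round(o['grip_width'],3))
E
python3 tq.py
```

```text
t 19.23 p [0.5488 0.0012 0.1891] yh 117.28 F [ 0.7 -2.1  5.6] tau [-0.46  -0.062  0.496] tau7 0.37 j7 2.001 w 0.188
```

Call:
{"name": "apply_moves", "arguments": {"rows": [{"x": 0, "y": 0, "z": 0.1, "ax": 0, "ay": 0, "az": 2, "gripper": 1}, {"x": 0, "y": 0, "z": 0.1, "ax": 0, "ay": 0, "az": 2, "gripper": 1}, {"x": 0, "y": 0, "z": 0.1, "ax": 0, "ay": 0, "az": 2, "gripper": 1}]}}

```text
clock: 19.48
position: [0.5488, 0.0012, 0.1888]
ee_rot: [-0.185, 0.983, -0.0, 0.001]
ft_force: [1.0, -2.2, 5.2]
grip_width: 0.193
grasp_force: 97.9
```

```bash
python3 tq.py
```

```text
t 19.48 p [0.5488 0.0012 0.1888] yh 111.29 F [ 1.  -2.2  5.2] tau [-0.476 -0.119  0.531] tau7 0.367 j7 1.898 w 0.193
```

Call:
{"name": "apply_moves", "arguments": {"rows": [{"x": 0, "y": 0, "z": 0, "ax": 0, "ay": 0, "az": 0, "gripper": 1}, {"x": 0, "y": 0, "z": 0, "ax": 0, "ay": 0, "az": 0, "gripper": 1}, {"x": 0, "y": 0, "z": 0, "ax": 0, "ay": 0, "az": 0, "gripper": 1}]}}

```text
clock: 19.73
position: [0.5489, 0.0013, 0.1888]
ee_rot: [-0.185, 0.983, -0.0, 0.001]
ft_force: [0.8, -2.3, 4.8]
grip_width: 0.189
grasp_force: 97.9
```

```bash
python3 tq.py
```

```text
t 19.73 p [0.5489 0.0013 0.1888] yh 111.37 F [ 0.8 -2.3  4.8] tau [-0.414 -0.158  0.309] tau7 -0.287 j7 1.9 w 0.189
```

Free torque: 0.51 N m moving, 0.31 standing. Target is about 0.86 moving.

Call:
{"name": "apply_moves", "arguments": {"rows": [{"x": 0, "y": 0, "z": 0.1, "ax": 0, "ay": 0, "az": 2, "gripper": 1}, {"x": 0, "y": 0, "z": 0.1, "ax": 0, "ay": 0, "az": 2, "gripper": 1}, {"x": 0, "y": 0, "z": 0.1, "ax": 0, "ay": 0, "az": 2, "gripper": 1}, {"x": 0, "y": 0, "z": 0.1, "ax": 0, "ay": 0, "az": 2, "gripper": 1}]}}

```text
clock: 20.07
position: [0.5488, 0.0013, 0.1883]
ee_rot: [-0.116, 0.993, -0.0, 0.001]
ft_force: [0.9, -2.4, 4.4]
grip_width: 0.194
grasp_force: 97.9
```

```bash
python3 tq.py
```

```text
t 20.07 p [0.5488 0.0013 0.1883] yh 103.29 F [ 0.9 -2.4  4.4] tau [-0.479 -0.155  0.466] tau7 0.368 j7 1.761 w 0.194
```

Call:
{"name": "apply_moves", "arguments": {"rows": [{"x": 0, "y": 0, "z": 0.1, "ax": 0, "ay": 0, "az": 2, "gripper": 1}, {"x": 0, "y": 0, "z": 0.1, "ax": 0, "ay": 0, "az": 2, "gripper": 1}, {"x": 0, "y": 0, "z": 0.1, "ax": 0, "ay": 0, "az": 2, "gripper": 1}, {"x": 0, "y": 0, "z": 0.1, "ax": 0, "ay": 0, "az": 2, "gripper": 1}]}}

```text
clock: 20.4
position: [0.5488, 0.0012, 0.1878]
ee_rot: [-0.046, 0.999, -0.0, 0.001]
ft_force: [1.2, -1.8, 4.3]
grip_width: 0.184
grasp_force: 97.9
```

```bash
python3 tq.py
```

```text
t 20.4 p [0.5488 0.0012 0.1878] yh 95.29 F [ 1.2 -1.8  4.3] tau [-0.485 -0.228  0.435] tau7 0.364 j7 1.624 w 0.184
```

Call:
{"name": "apply_moves", "arguments": {"rows": [{"x": 0, "y": 0, "z": 0.1, "ax": 0, "ay": 0, "az": 2, "gripper": 1}, {"x": 0, "y": 0, "z": 0.1, "ax": 0, "ay": 0, "az": 2, "gripper": 1}, {"x": 0, "y": 0, "z": 0.1, "ax": 0, "ay": 0, "az": 2, "gripper": 1}, {"x": 0, "y": 0, "z": 0.1, "ax": 0, "ay": 0, "az": 2, "gripper": 1}]}}

```text
clock: 20.73
position: [0.5488, 0.0012, 0.1874]
ee_rot: [0.024, 1.0, -0.0, 0.001]
ft_force: [0.9, -1.6, 3.3]
grip_width: 0.184
grasp_force: 97.9
```

```bash
python3 tq.py
```

```text
t 20.73 p [0.5488 0.0012 0.1874] yh 87.3 F [ 0.9 -1.6  3.3] tau [-0.515 -0.317  0.528] tau7 0.361 j7 1.487 w 0.184
```

Call:
{"name": "apply_moves", "arguments": {"rows": [{"x": 0, "y": 0, "z": 0.1, "ax": 0, "ay": 0, "az": 2, "gripper": 1}, {"x": 0, "y": 0, "z": 0.1, "ax": 0, "ay": 0, "az": 2, "gripper": 1}, {"x": 0, "y": 0, "z": 0.1, "ax": 0, "ay": 0, "az": 2, "gripper": 1}, {"x": 0, "y": 0, "z": 0.1, "ax": 0, "ay": 0, "az": 2, "gripper": 1}]}}

```text
clock: 21.07
position: [0.5488, 0.0012, 0.1869]
ee_rot: [0.093, 0.996, -0.0, 0.001]
ft_force: [1.8, -1.6, 3.3]
grip_width: 0.186
grasp_force: 97.9
```

```bash
python3 tq.py
```

```text
t 21.07 p [0.5488 0.0012 0.1869] yh 79.29 F [ 1.8 -1.6  3.3] tau [-0.498 -0.364  0.532] tau7 0.359 j7 1.35 w 0.186
```

Call:
{"name": "apply_moves", "arguments": {"rows": [{"x": 0, "y": 0, "z": 0.1, "ax": 0, "ay": 0, "az": 2, "gripper": 1}, {"x": 0, "y": 0, "z": 0.1, "ax": 0, "ay": 0, "az": 2, "gripper": 1}, {"x": 0, "y": 0, "z": 0.1, "ax": 0, "ay": 0, "az": 2, "gripper": 1}, {"x": 0, "y": 0, "z": 0.1, "ax": 0, "ay": 0, "az": 2, "gripper": 1}]}}

```text
clock: 21.4
position: [0.5488, 0.0012, 0.1864]
ee_rot: [0.163, 0.987, -0.0, 0.001]
ft_force: [2.1, -0.8, 1.5]
grip_width: 0.184
grasp_force: 97.9
```

```bash
python3 tq.py
```

```text
t 21.4 p [0.5488 0.0012 0.1864] yh 71.29 F [ 2.1 -0.8  1.5] tau [-0.584 -0.397  0.475] tau7 0.353 j7 1.213 w 0.184
```

Call:
{"name": "apply_moves", "arguments": {"rows": [{"x": 0, "y": 0, "z": 0.1, "ax": 0, "ay": 0, "az": 2, "gripper": 1}, {"x": 0, "y": 0, "z": 0.1, "ax": 0, "ay": 0, "az": 2, "gripper": 1}, {"x": 0, "y": 0, "z": 0.1, "ax": 0, "ay": 0, "az": 2, "gripper": 1}, {"x": 0, "y": 0, "z": 0.1, "ax": 0, "ay": 0, "az": 2, "gripper": 1}]}}

```text
clock: 21.73
position: [0.5488, 0.0012, 0.1859]
ee_rot: [0.231, 0.973, -0.0, 0.001]
ft_force: [1.5, -1.9, 2.1]
grip_width: 0.187
grasp_force: 97.9
```

```bash
python3 tq.py
```

```text
t 21.73 p [0.5488 0.0012 0.1859] yh 63.29 F [ 1.5 -1.9  2.1] tau [-0.572 -0.492  0.522] tau7 0.344 j7 1.076 w 0.187
```

Call:
{"name": "apply_moves", "arguments": {"rows": [{"x": 0, "y": 0, "z": 0.1, "ax": 0, "ay": 0, "az": 2, "gripper": 1}, {"x": 0, "y": 0, "z": 0.1, "ax": 0, "ay": 0, "az": 2, "gripper": 1}, {"x": 0, "y": 0, "z": 0.1, "ax": 0, "ay": 0, "az": 2, "gripper": 1}, {"x": 0, "y": 0, "z": 0.1, "ax": 0, "ay": 0, "az": 2, "gripper": 1}]}}

```text
clock: 22.07
position: [0.5488, 0.0012, 0.1855]
ee_rot: [0.298, 0.954, 0.0, 0.001]
ft_force: [2.8, -1.8, 1.3]
grip_width: 0.188
grasp_force: 97.9
```

```bash
python3 tq.py
```

```text
t 22.07 p [0.5488 0.0012 0.1855] yh 55.3 F [ 2.8 -1.8  1.3] tau [-0.554 -0.496  0.554] tau7 0.336 j7 0.939 w 0.188
```

Call:
{"name": "apply_moves", "arguments": {"rows": [{"x": 0, "y": 0, "z": 0.1, "ax": 0, "ay": 0, "az": 2, "gripper": 1}, {"x": 0, "y": 0, "z": 0.1, "ax": 0, "ay": 0, "az": 2, "gripper": 1}, {"x": 0, "y": 0, "z": 0.1, "ax": 0, "ay": 0, "az": 2, "gripper": 1}, {"x": 0, "y": 0, "z": 0.1, "ax": 0, "ay": 0, "az": 2, "gripper": 1}]}}

```text
clock: 22.4
position: [0.5488, 0.0012, 0.185]
ee_rot: [0.364, 0.931, 0.0, 0.001]
ft_force: [3.0, -2.3, 0.5]
grip_width: 0.186
grasp_force: 97.9
```

```bash
python3 tq.py
```

```text
t 22.4 p [0.5488 0.0012 0.185 ] yh 47.3 F [ 3.  -2.3  0.5] tau [-0.549 -0.52   0.525] tau7 0.327 j7 0.803 w 0.186
```

Regrasp, as about 1.4 rad is done on this grasp.

Call:
{"name": "apply_moves", "arguments": {"rows": [{"x": 0, "y": 0, "z": 0, "ax": 0, "ay": 0, "az": 0, "gripper": 0.6}, {"x": 0, "y": 0, "z": 0, "ax": 0, "ay": 0, "az": 0, "gripper": 0.6}, {"x": 0, "y": 0, "z": 0, "ax": 0, "ay": 0, "az": 0, "gripper": 0.6}, {"x": 0, "y": 0, "z": 0, "ax": 0, "ay": 0, "az": 0, "gripper": 0.6}]}}

```text
clock: 22.73
position: [0.548, 0.0018, 0.1844]
ee_rot: [0.363, 0.932, 0.0, -0.0]
ft_force: [0.6, 0.1, 0.1]
grip_width: 0.401
grasp_force: 0.0
```

Call:
{"name": "apply_moves", "arguments": {"rows": [{"x": 0, "y": 0, "z": 0, "ax": 0, "ay": 0, "az": 0, "gripper": 1}, {"x": 0, "y": 0, "z": 0, "ax": 0, "ay": 0, "az": 0, "gripper": 1}, {"x": 0, "y": 0, "z": 0, "ax": 0, "ay": 0, "az": 0, "gripper": 1}, {"x": 0, "y": 0, "z": 0, "ax": 0, "ay": 0, "az": 0, "gripper": 1}, {"x": 0, "y": 0, "z": 0, "ax": 0, "ay": 0, "az": 0, "gripper": 1}]}}

```text
clock: 23.15
position: [0.5481, 0.0018, 0.1849]
ee_rot: [0.363, 0.932, 0.0, 0.0]
ft_force: [-2.0, 0.8, 5.5]
grip_width: 0.194
grasp_force: 97.9
```

Call:
{"name": "apply_moves", "arguments": {"rows": [{"x": 0, "y": 0, "z": 0, "ax": 0, "ay": 0, "az": 0, "gripper": 1}, {"x": 0, "y": 0, "z": 0, "ax": 0, "ay": 0, "az": 0, "gripper": 1}, {"x": 0, "y": 0, "z": 0.1, "ax": 0, "ay": 0, "az": 2, "gripper": 1}, {"x": 0, "y": 0, "z": 0.1, "ax": 0, "ay": 0, "az": 2, "gripper": 1}, {"x": 0, "y": 0, "z": 0.1, "ax": 0, "ay": 0, "az": 2, "gripper": 1}]}}

```text
clock: 23.57
position: [0.5482, 0.0019, 0.1846]
ee_rot: [0.412, 0.911, 0.0, 0.0]
ft_force: [-2.0, 0.6, 5.6]
grip_width: 0.187
grasp_force: 97.9
```

```bash
python3 tq.py
```

```text
t 23.57 p [0.5482 0.0019 0.1846] yh 41.34 F [-2.   0.6  5.6] tau [0.099 0.369 0.541] tau7 0.355 j7 0.7 w 0.187
```

Call:
{"name": "apply_moves", "arguments": {"rows": [{"x": 0, "y": 0, "z": 0.1, "ax": 0, "ay": 0, "az": 2, "gripper": 1}, {"x": 0, "y": 0, "z": 0.1, "ax": 0, "ay": 0, "az": 2, "gripper": 1}, {"x": 0, "y": 0, "z": 0.1, "ax": 0, "ay": 0, "az": 2, "gripper": 1}, {"x": 0, "y": 0, "z": 0.1, "ax": 0, "ay": 0, "az": 2, "gripper": 1}]}}

```text
clock: 23.9
position: [0.5483, 0.002, 0.1842]
ee_rot: [0.475, 0.88, 0.0, 0.0]
ft_force: [-1.9, 1.0, 4.9]
grip_width: 0.189
grasp_force: 97.9
```

```bash
python3 tq.py
```

```text
t 23.9 p [0.5483 0.002  0.1842] yh 33.34 F [-1.9  1.   4.9] tau [0.097 0.19  0.546] tau7 0.331 j7 0.563 w 0.189
```

Call:
{"name": "apply_moves", "arguments": {"rows": [{"x": 0, "y": 0, "z": 0.1, "ax": 0, "ay": 0, "az": 2, "gripper": 1}, {"x": 0, "y": 0, "z": 0.1, "ax": 0, "ay": 0, "az": 2, "gripper": 1}, {"x": 0, "y": 0, "z": 0.1, "ax": 0, "ay": 0, "az": 2, "gripper": 1}, {"x": 0, "y": 0, "z": 0.1, "ax": 0, "ay": 0, "az": 2, "gripper": 1}]}}

```text
clock: 24.23
position: [0.5484, 0.002, 0.1837]
ee_rot: [0.535, 0.845, 0.0, 0.0]
ft_force: [-0.4, 1.3, 3.9]
grip_width: 0.188
grasp_force: 97.9
```

```bash
python3 tq.py
```

```text
t 24.23 p [0.5484 0.002  0.1837] yh 25.34 F [-0.4  1.3  3.9] tau [0.078 0.09  0.491] tau7 0.32 j7 0.427 w 0.188
```

Call:
{"name": "apply_moves", "arguments": {"rows": [{"x": 0, "y": 0, "z": 0.1, "ax": 0, "ay": 0, "az": 2, "gripper": 1}, {"x": 0, "y": 0, "z": 0.1, "ax": 0, "ay": 0, "az": 2, "gripper": 1}, {"x": 0, "y": 0, "z": 0.1, "ax": 0, "ay": 0, "az": 2, "gripper": 1}, {"x": 0, "y": 0, "z": 0.1, "ax": 0, "ay": 0, "az": 2, "gripper": 1}]}}

```text
clock: 24.57
position: [0.5485, 0.0021, 0.1832]
ee_rot: [0.592, 0.806, 0.0, 0.0]
ft_force: [0.9, 0.8, 2.9]
grip_width: 0.189
grasp_force: 97.9
```

```bash
python3 tq.py
```

```text
t 24.57 p [0.5485 0.0021 0.1832] yh 17.35 F [0.9 0.8 2.9] tau [ 0.198 -0.121  0.564] tau7 0.308 j7 0.29 w 0.189
```

Call:
{"name": "apply_moves", "arguments": {"rows": [{"x": 0, "y": 0, "z": 0.1, "ax": 0, "ay": 0, "az": 2, "gripper": 1}, {"x": 0, "y": 0, "z": 0.1, "ax": 0, "ay": 0, "az": 2, "gripper": 1}, {"x": 0, "y": 0, "z": 0.1, "ax": 0, "ay": 0, "az": 2, "gripper": 1}, {"x": 0, "y": 0, "z": 0.1, "ax": 0, "ay": 0, "az": 2, "gripper": 1}]}}

```text
clock: 24.9
position: [0.5486, 0.0021, 0.1828]
ee_rot: [0.647, 0.762, 0.001, 0.0]
ft_force: [0.9, 0.6, 1.3]
grip_width: 0.188
grasp_force: 97.9
```

```bash
python3 tq.py
```

```text
t 24.9 p [0.5486 0.0021 0.1828] yh 9.35 F [0.9 0.6 1.3] tau [ 0.154 -0.325  0.596] tau7 0.297 j7 0.154 w 0.188
```

Call:
{"name": "apply_moves", "arguments": {"rows": [{"x": 0, "y": 0, "z": 0.1, "ax": 0, "ay": 0, "az": 2, "gripper": 1}, {"x": 0, "y": 0, "z": 0.1, "ax": 0, "ay": 0, "az": 2, "gripper": 1}, {"x": 0, "y": 0, "z": 0.1, "ax": 0, "ay": 0, "az": 2, "gripper": 1}]}}

```text
clock: 25.15
position: [0.5487, 0.0021, 0.1824]
ee_rot: [0.686, 0.727, 0.001, 0.001]
ft_force: [3.0, 0.8, 0.1]
grip_width: 0.19
grasp_force: 97.9
```

```bash
python3 tq.py
```

```text
t 25.15 p [0.5487 0.0021 0.1824] yh 3.35 F [3.  0.8 0.1] tau [ 0.172 -0.465  0.6  ] tau7 0.288 j7 0.051 w 0.19
```

Call:
{"name": "apply_moves", "arguments": {"rows": [{"x": 0, "y": 0, "z": 0.1, "ax": 0, "ay": 0, "az": 2, "gripper": 1}, {"x": 0, "y": 0, "z": 0.1, "ax": 0, "ay": 0, "az": 2, "gripper": 1}, {"x": 0, "y": 0, "z": 0.1, "ax": 0, "ay": 0, "az": 2, "gripper": 1}]}}

```text
clock: 25.4
position: [0.5488, 0.0021, 0.1821]
ee_rot: [0.723, 0.691, 0.001, 0.001]
ft_force: [3.9, 1.1, 0.4]
grip_width: 0.186
grasp_force: 97.9
```

```bash
python3 tq.py
```

```text
t 25.4 p [0.5488 0.0021 0.1821] yh -2.65 F [3.9 1.1 0.4] tau [ 0.193 -0.695  0.606] tau7 0.279 j7 -0.051 w 0.186
```

Call:
{"name": "apply_moves", "arguments": {"rows": [{"x": 0, "y": 0, "z": 0.1, "ax": 0, "ay": 0, "az": 2, "gripper": 1}, {"x": 0, "y": 0, "z": 0.1, "ax": 0, "ay": 0, "az": 2, "gripper": 1}, {"x": 0, "y": 0, "z": 0.1, "ax": 0, "ay": 0, "az": 2, "gripper": 1}]}}

```text
clock: 25.65
position: [0.5488, 0.0021, 0.1818]
ee_rot: [0.758, 0.652, 0.001, 0.001]
ft_force: [4.2, 0.7, -0.4]
grip_width: 0.186
grasp_force: 97.9
```

```bash
python3 tq.py
```

```text
t 25.65 p [0.5488 0.0021 0.1818] yh -8.65 F [ 4.2  0.7 -0.4] tau [ 0.201 -0.829  0.562] tau7 0.27 j7 -0.153 w 0.186
```

Call:
{"name": "apply_moves", "arguments": {"rows": [{"x": 0, "y": 0, "z": 0.1, "ax": 0, "ay": 0, "az": 2, "gripper": 1}, {"x": 0, "y": 0, "z": 0.1, "ax": 0, "ay": 0, "az": 2, "gripper": 1}, {"x": 0, "y": 0, "z": 0.1, "ax": 0, "ay": 0, "az": 2, "gripper": 1}]}}

```text
clock: 25.9
position: [0.5489, 0.0021, 0.1814]
ee_rot: [0.791, 0.611, 0.001, 0.001]
ft_force: [4.8, 0.4, -2.4]
grip_width: 0.189
grasp_force: 97.9
```

```bash
python3 tq.py
```

```text
t 25.9 p [0.5489 0.0021 0.1814] yh -14.64 F [ 4.8  0.4 -2.4] tau [ 0.165 -0.971  0.597] tau7 0.261 j7 -0.255 w 0.189
```

Call:
{"name": "apply_moves", "arguments": {"rows": [{"x": 0, "y": 0, "z": 0.1, "ax": 0, "ay": 0, "az": 2, "gripper": 1}, {"x": 0, "y": 0, "z": 0.1, "ax": 0, "ay": 0, "az": 2, "gripper": 1}, {"x": 0, "y": 0, "z": 0.1, "ax": 0, "ay": 0, "az": 2, "gripper": 1}]}}

```text
clock: 26.15
position: [0.549, 0.0021, 0.1811]
ee_rot: [0.822, 0.569, 0.001, 0.001]
ft_force: [5.1, 0.3, -2.1]
grip_width: 0.187
grasp_force: 98.0
```

```bash
python3 tq.py
```

```text
t 26.15 p [0.549  0.0021 0.1811] yh -20.64 F [ 5.1  0.3 -2.1] tau [ 0.151 -1.128  0.618] tau7 0.252 j7 -0.357 w 0.187
```

Call:
{"name": "apply_moves", "arguments": {"rows": [{"x": 0, "y": 0, "z": 0.1, "ax": 0, "ay": 0, "az": 2, "gripper": 1}, {"x": 0, "y": 0, "z": 0.1, "ax": 0, "ay": 0, "az": 2, "gripper": 1}, {"x": 0, "y": 0, "z": 0.1, "ax": 0, "ay": 0, "az": 2, "gripper": 1}]}}

```text
clock: 26.4
position: [0.5491, 0.002, 0.1808]
ee_rot: [0.851, 0.525, 0.001, 0.001]
ft_force: [5.1, 1.1, -2.8]
grip_width: 0.188
grasp_force: 98.0
```

```bash
python3 tq.py
```

```text
t 26.4 p [0.5491 0.002  0.1808] yh -26.64 F [ 5.1  1.1 -2.8] tau [ 0.101 -1.239  0.658] tau7 0.176 j7 -0.459 w 0.188
```

Call:
{"name": "apply_moves", "arguments": {"rows": [{"x": 0, "y": 0, "z": 0.1, "ax": 0, "ay": 0, "az": 2, "gripper": 1}, {"x": 0, "y": 0, "z": 0.1, "ax": 0, "ay": 0, "az": 2, "gripper": 1}]}}

```text
clock: 26.57
position: [0.5491, 0.002, 0.1806]
ee_rot: [0.869, 0.495, 0.001, 0.001]
ft_force: [6.6, 0.5, -2.1]
grip_width: 0.192
grasp_force: 98.0
```

```bash
python3 tq.py
```

```text
t 26.57 p [0.5491 0.002  0.1806] yh -30.64 F [ 6.6  0.5 -2.1] tau [ 0.04  -1.226  0.775] tau7 0.121 j7 -0.527 w 0.192
```

Call:
{"name": "apply_moves", "arguments": {"rows": [{"x": 0, "y": 0, "z": 0.1, "ax": 0, "ay": 0, "az": 2, "gripper": 1}]}}

```text
clock: 26.65
position: [0.5492, 0.002, 0.1806]
ee_rot: [0.877, 0.48, 0.001, 0.001]
ft_force: [5.2, 0.3, -1.9]
grip_width: 0.188
grasp_force: 98.0
```

```bash
python3 tq.py
```

```text
t 26.65 p [0.5492 0.002  0.1806] yh -32.63 F [ 5.2  0.3 -1.9] tau [ 0.031 -1.311  0.763] tau7 0.093 j7 -0.561 w 0.188
```

Call:
{"name": "apply_moves", "arguments": {"rows": [{"x": 0, "y": 0, "z": 0.1, "ax": 0, "ay": 0, "az": 2, "gripper": 1}]}}

```text
clock: 26.73
position: [0.5492, 0.002, 0.1805]
ee_rot: [0.886, 0.465, 0.001, 0.001]
ft_force: [6.5, 0.6, -2.1]
grip_width: 0.189
grasp_force: 98.0
```

```bash
python3 tq.py
```

```text
t 26.73 p [0.5492 0.002  0.1805] yh -34.63 F [ 6.5  0.6 -2.1] tau [ 0.073 -1.342  0.806] tau7 0.065 j7 -0.595 w 0.189
```

Call:
{"name": "apply_moves", "arguments": {"rows": [{"x": 0, "y": 0, "z": 0, "ax": 0, "ay": 0, "az": 0, "gripper": 1}, {"x": 0, "y": 0, "z": 0, "ax": 0, "ay": 0, "az": 0, "gripper": 1}, {"x": 0, "y": 0, "z": 0, "ax": 0, "ay": 0, "az": 0, "gripper": 1}]}}

```text
clock: 26.98
position: [0.5492, 0.002, 0.1804]
ee_rot: [0.885, 0.465, 0.001, 0.001]
ft_force: [5.5, 1.0, -1.7]
grip_width: 0.187
grasp_force: 98.0
```

```bash
python3 tq.py; python3 - <<'E'
from workcell import *
v=[]
for _ in range(8):
    camera('wrist');v.append(round(float(get_obs()['torque'][2]),3))
print(v,sum(v)/8)
E
```

```text
t 26.98 p [0.5492 0.002  0.1804] yh -34.55 F [ 5.5  1.  -1.7] tau [ 0.026 -1.344  0.536] tau7 -0.578 j7 -0.594 w 0.187
[0.56, 0.538, 0.551, 0.626, 0.588, 0.576, 0.537, 0.548] 0.5655
```

Call:
{"name": "apply_moves", "arguments": {"rows": [{"x": 0, "y": 0, "z": 0, "ax": 0, "ay": 0, "az": 1, "gripper": 1}, {"x": 0, "y": 0, "z": 0.1, "ax": 0, "ay": 0, "az": 1.5, "gripper": 1}]}}

```text
clock: 27.55
position: [0.5492, 0.0019, 0.1804]
ee_rot: [0.895, 0.446, 0.001, 0.001]
ft_force: [5.6, 0.2, -2.6]
grip_width: 0.19
grasp_force: 98.0
```

```bash
python3 tq.py; python3 - <<'E'
from workcell import *
v=[]
for _ in range(14):
    camera('wrist');v.append(round(float(get_obs()['torque'][2]),3))
print(v,sum(v[4:])/10,get_obs()['joint_pos'][6])
E
```

```text
t 27.55 p [0.5492 0.0019 0.1804] yh -37.07 F [ 5.6  0.2 -2.6] tau [-0.013 -1.416  0.77 ] tau7 0.087 j7 -0.636 w 0.19
[0.659, 0.629, 0.634, 0.627, 0.597, 0.63, 0.664, 0.598, 0.621, 0.592, 0.588, 0.625, 0.571, 0.641] 0.6127 -0.6360768941977516
```

The torque is now 0.30–0.36 N m over free, on both the standing and the moving comparison. Let go and rise.

Call:
{"name": "apply_moves", "arguments": {"rows": [{"x": 0, "y": 0, "z": 0, "ax": 0, "ay": 0, "az": 0, "gripper": 0}, {"x": 0, "y": 0, "z": 0, "ax": 0, "ay": 0, "az": 0, "gripper": 0}, {"x": 0, "y": 0, "z": 0, "ax": 0, "ay": 0, "az": 0, "gripper": 0}, {"x": 0, "y": 0, "z": 0, "ax": 0, "ay": 0, "az": 0, "gripper": 0}, {"x": 0, "y": 0, "z": 0, "ax": 0, "ay": 0, "az": 0, "gripper": 0}]}}

```text
clock: 28.67
position: [0.5479, 0.0016, 0.1801]
ee_rot: [0.895, 0.445, -0.0, -0.0]
ft_force: [-0.4, 0.2, 1.1]
grip_width: 0.881
grasp_force: 0.0
```

Call:
{"name": "apply_moves", "arguments": {"rows": [{"x": 0, "y": 0, "z": -10, "ax": 0, "ay": 0, "az": 0, "gripper": 0}, {"x": 0, "y": 0, "z": -25, "ax": 0, "ay": 0, "az": 0, "gripper": 0}, {"x": 0, "y": 0, "z": -30, "ax": 0, "ay": 0, "az": 0, "gripper": 0}, {"x": 0, "y": 0, "z": -20, "ax": 0, "ay": 0, "az": 0, "gripper": 0}, {"x": 0, "y": 0, "z": -5, "ax": 0, "ay": 0, "az": 0, "gripper": 0}]}}

```text
clock: 29.08
position: [0.5494, 0.0014, 0.2747]
ee_rot: [0.896, 0.445, 0.003, 0.001]
ft_force: [-0.5, -0.7, 0.5]
grip_width: 1.001
grasp_force: 0.0
```

```bash
python3 - <<'E'
from h import *
from workcell import *
v=[]
for _ in range(6): c=camera('wrist');v.append(get_obs()['torque'])
print(np.mean(v,0),get_obs()['ft_force'])
g=cv2.cvtColor(c['color'],cv2.COLOR_RGB2GRAY)
b,l=blobs(c,(g<50).astype(np.uint8),(200,120,360,330),400)
for s,ce in b:
    ys,xs=np.nonzero(l[s[1]:s[1]+s[3],s[0]:s[0]+s[2]]>0);
    P=np.array([onz(c,x+s[0],y+s[1],.195)[:2] for x,y in zip(xs,ys)]);ev,V=np.linalg.eigh(np.cov(P.T));print(s,ce,P.mean(0),np.degrees(np.arctan2(V[1,1],V[0,1])),np.sqrt(ev*12))
E
```

```text
[0.00240695 0.01164821 0.01596617] [-0.5900298   0.11413688 -0.29723605]
(268, 164, 29, 120, 2139) [283.2 219.6] [0.5529581  0.00679183] 58.74005244643723 [0.01457178 0.0900405 ]
```

```bash
python3 -c "
from workcell import *
print(hand_in())"
```

```text
the job is handed in; nothing more can be done
None
```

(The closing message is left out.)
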